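Set a travelling stage to its cursor with the backlash taken up

ROBOT

A 6-joint arm with a two-finger parallel gripper is mounted at the origin on the work surface. World frame = base frame: x ahead of the robot, y to its left, z up, the work surface at z = 0. Lengths are in m, angles in rad, forces in N, time in s.
With the tool pointing down it reaches from about 0.375 to 0.9 m from the base axis. Payload 3.1 kg.
Tool frame: the origin (TCP) lies at the very end of the fingers, on their centre line; the grasp point (between the pads) lies 19 mm behind it; z points along the fingers, y is the direction in which the jaws open and shut (so a half turn about z gives the same grasp; the last joint's range is limited). The gripper opens to 87 mm and grips with 3 to 60 N. Pads are 19 mm wide; open, the fingers measure 117 mm over their backs; the gripper's body (75 mm by 190 mm) begins 51 mm behind the grasp point.
Start: joints at [0.992, 0.527, 1.433, -0, 1.181, -0.178], TCP at [0.244, 0.575, 0.223] pointing down, gripper open.
Joint ranges: [-3.08, 3.08], [-0.75, 2.2], [0.22, 2.44], [-1.43, 4.57], [0, 2.65], [-2.85, 2.85]. Speed limits (rad/s): [2.79, 2.79, 3.14, 3.14, 3.14, 3.14].

INTERFACE

Orientations are given as a unit quaternion [x, y, z, w].
In Python, from rig import robot, optics gives the robot as it stands.
- The arm moves only by the shell command python3 -m inch 'ROWS' [FORCE]. ROWS is JSON, a list of rows, each an object of numbers: "ax", "ay", "az": the turn, a rotation vector about the tool's x, y, z in rad; "dx", "dy", "dz": the shift along the tool's x, y, z in mm; "gripper": the opening in per cent of the stroke, from 0 (shut) to 100 (fully open). In form: [{"ax": .., "ay": .., "az": .., "dx": .., "dy": .., "dz": .., "gripper": ..}, ...]. A call has 1 to 8 rows; each row shifts and turns the commanded pose from where the row before left it, along the tool's axes as they then stand; what a row does not reach is not made up. A row lasts 1/10 s, in which the tool goes at most 50 mm and 8.59 degrees, less where a joint would pass 70% of its speed; a pose out of reach is approached as far as the arm can. A call with a gripper value outside its range is refused whole. The fingers move at their own pace and stop on an object; FORCE is the grip in N (left out, the last holds). Time passes only in rows, so rows that do not move let the fingers close. It gives the time, the measured TCP pose, the force and the opening at its end, in the units of the state.
- robot.get_obs(): the state, without advancing time (a new reading comes with each control period).
- optics.camera(name): name is "scene" or "top" or "wrist"; returns a dict with "img" (384x512x3 uint8, red, green, blue), "depth" (384x512 float32, m along the optical axis (not along the pixel's ray), 0 where there is no reading), "camera_matrix" (3x3 intrinsics, pixels), "k1" (the pictures are not rectified: a ray, as slopes to the right and down, at radius r is drawn at 1 + k1 r^2 times it, then the intrinsics apply), "position" and "attitude" of the camera in the world. Camera axes: x right, y up, looking along -z (the intrinsics and any distortion apply to the point x, -y, -z); pixel columns grow to the right and rows downward; lengths in m; the calibration is good to about 2 mm. A picture is of the moment at which its call begins.
- robot.hand_in(): hands the job in, once; it reports no verdict.
The state is a dict: "time": time; "q": joint angles; "joint_velocities": joint speeds; "joint_torque": joint torques, N m; "position": TCP position; "tool_rot": TCP orientation; "ft_force": force on the tool from outside, world axes, zero at the start; "moment": the same for the moment, N m; "grip_width": finger opening in m.
Only numpy, scipy, OpenCV 4.12 (cv2) and the standard library are available. Lean on these libraries where they do the work, as an engineer would, in place of code of your own. Each camera call takes 0.05 s, during which the arm holds its last target.

TASK

Using only the handwheel's crank grip, wind the sample carriage back past the cursor until you feel it come up against the screw of the end stop: press it there gently for a moment, never with more than about 10 N at the grip. Then wind it away from the stop until its pointer is level with the cursor's point, to about 2 mm, finishing in that direction so that the drive's free play is left taken up; if you run past, go back beyond the point and come up again. Let go without turning the wheel back, and touch neither carriage, stop nor cursor, nor disturb the beaker, bottle and jar.

Things in the scene. Friction and masses are not known exactly. Their poses are not given: they have to be found in the camera images.
- stage: Fixed travelling stage: grey base plate 260 x 360 x 12 mm on the bench. Origin on the handwheel's vertical axis, at bench height; x points from wheel to rail (away from the robot), y along the rail, z up. Plate spans x -80 to 180, y -180 to 180 mm. Aluminium rail along y at x = 125 mm (top 34 mm high), scale bar with 10 mm divisions at x = 166 mm.
- crank (a point): Top end of the crank grip, on its axis, 108 mm above the bench; moves with the handwheel. The grip is a freely spinning upright aluminium sleeve 16 mm in diameter, 64 to 108 mm above the bench, standing 45 mm off the wheel's axis.
- handwheel: Black disc 116 mm across, origin on the wheel axis 48 mm above the bench, top face at 58 mm; x points to the crank grip, z up. On the side away from the grip two steel pegs, 36 mm off the axis, tops 70 mm above the bench, straddle the pinion's arm. The wheel has 0.30 rad of free play either way on the pinion: the pinion turns only while a peg bears on its arm.
- pinion: Steel pinion on the wheel axis, origin 48 mm above the bench, z up. Its arm (8 mm wide, 43 mm long, along its own -x, top at 68 mm) lies over the wheel. With the play taken up anticlockwise (from above) the grip's axis lies 13 mm to the pinion's +y, clockwise 13 mm to -y. Turning it takes about 2 N at the grip; moving within the play 0.3 N.
- pointer (a point): Tip of the brass pointer on the carriage's far (+x) side, 46 mm above the bench, in the middle of the carriage's length. Pinion moves it 12 mm per radian: to the stage's +y for anticlockwise (seen from above), to -y for clockwise. 10 N on the stop adds about 2.7 N at the grip.
- carriage: Sample carriage, a dark steel block 56 x 50 x 14 mm (x, y, z) with a small glass cell on top (66 mm above the bench), sliding on the rail. Origin at bench height below the middle of the block, 125 mm to +x of the wheel axis; axes as the stage's. At the start it is to +y of the cursor.
- mark (a point): Point of the brass cursor, 44 mm above the bench, facing the carriage's pointer. Axes as the stage's.
- cursor: Fixed brass cursor, a 16 x 14 x 32 mm block clamped on the far face of the scale bar; its point (mark) lies 4 mm to -x and 6 mm above this origin.
- stop: Fixed end stop, a steel block 50 x 20 x 20 mm on the rail to -y of carriage and cursor. Origin on its underside (34 mm above the bench) in its +y face; axes as the stage's. An adjusting screw with a 13 mm head sticks out of that face by 5 to 13 mm, differently each time and not measured; the carriage's -y end meets its head, with the pointer 30 to 38 mm to +y of this origin.
- beaker: Loose glass beaker 64 mm across, 85 mm tall, beside the stage's +y end; leave alone. Origin centre of underside.
- wash_bottle: Loose clear bottle 64 mm across, 170 mm tall, beside the stage's +y end; leave alone. Origin centre of underside.
- jar: Loose jar 56 mm across, 70 mm tall, beside the stage's -y end; leave alone. Origin centre of underside.

How it is judged:
By the outcome, as a careful person would: the job done as asked, in the order asked, and still so for the second after the job is handed in, with the robot touching nothing.
It also fails if it takes over 67 s, if anything falls off the work surface, if the arm or the gripper's body presses on something with over 40 N, if the wrist force passes 120 N, or if a joint passes its speed limit or range.

## Working session

There is one attempt and no reset: what is moved stays moved. The work goes in short steps, Python scripts to look and compute and a shell command to move; the robot and the scene stay as the last step left them, time stands still between calls to the robot, and variables do not carry over. Pictures are saved under pics/ and viewed, and the job is handed in when it is done.

```bash
ls; mkdir -p pics
python3 - <<'E'
from rig import robot, optics
import cv2
o=robot.get_obs(); print({k:(v if not hasattr(v,'tolist') else v.tolist()) for k,v in o.items()})
for n in ["scene","top","wrist"]:
    c=optics.camera(n); cv2.imwrite(f"pics/{n}0.png",c["img"][:,:,::-1]); print(n,c["camera_matrix"],c["k1"],c["position"],c["attitude"])
E
```

```text
pics
{'time': 0.0, 'q': [0.991523461614265, 0.5284580911544052, 1.4339052346183314, 1.8665024954755756e-05, 1.1813509888075637, -0.1785044911530237], 'joint_velocities': [-0.0010149122129988353, 0.0008730649201546429, 0.0021200780282412037, -0.0011846641527469821, -0.000647065159224349, 0.00017151693642629006], 'joint_torque': [0.000923877269087825, -44.003201723098755, -17.659955620765686, 0.06342700682580471, 0.05801231134682894, -0.00015811456250958145], 'position': [0.24339847299221823, 0.5748757623224479, 0.22157563884731424], 'tool_rot': [0.19904921436525583, 0.9799889207665469, -0.0009824001504161399, -0.0004004064654079977], 'ft_force': [-0.04366751541136516, 0.14394253709709448, -1.1202072387012976], 'moment': [0.014230083277236896, 0.0373363352427598, -0.039465214670866326], 'grip_width': 0.08689253252643428}
scene [[356.53125903   0.         256.60748997]
 [  0.         356.53125903 190.32310833]
 [  0.           0.           1.        ]] -0.013088133157499937 [ 0.98743928 -0.35745465  0.57097436] [0.38933173 0.16386425 0.3508898  0.83573061]
top [[499.99773974   0.         248.62475822]
 [  0.         499.99773974 191.63790619]
 [  0.           0.           1.        ]] -0.03091138214834921 [0.3434523  0.04020607 1.22019391] [-0.07064628  0.07291001  0.70980665 -0.69704214]
wrist [[284.13809325   0.         260.32733762]
 [  0.         284.13809325 191.92041079]
 [  0.           0.           1.        ]] -0.056919517979226376 [0.1757005  0.60425759 0.38274884] [-0.11430424 -0.07374616  0.54689387  0.82607696]
```

View pics/top0.png

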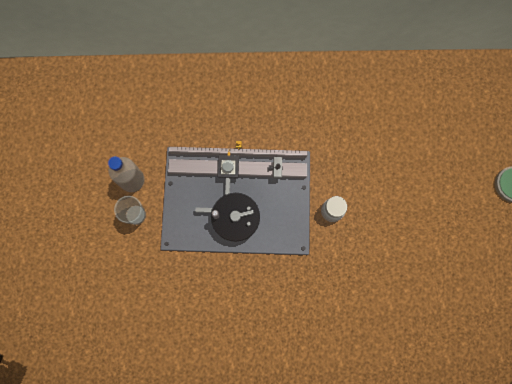

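View pics/scene0.png

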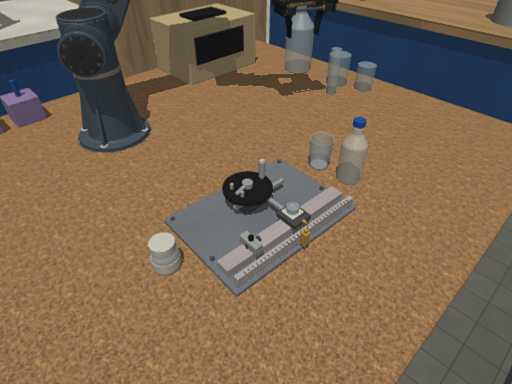

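View pics/wrist0.png

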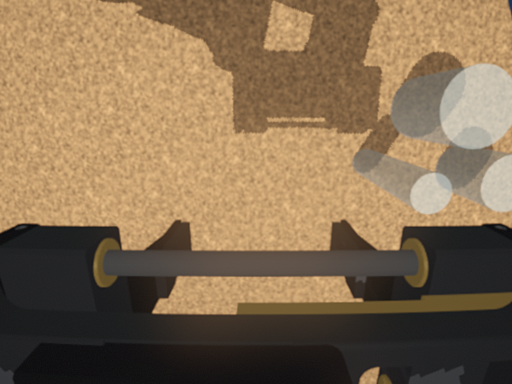

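The top view shows the stage at about (236,200). The wheel is at (235,217), the grip at (215,213), the carriage at (228,168), the cursor at (239,147) and the stop at (278,167). The beaker and bottle are on the left (+y) and the jar is on the right. I'll enlarge this.

```bash
cat > h.py <<'E'
import numpy as np, cv2
from scipy.spatial.transform import Rotation as R
def D(c): return np.array([c["k1"],0,0,0,0.])
def ray(c,uv):
    uv=np.array(uv,float).reshape(-1,1,2)
    p=cv2.undistortPoints(uv,c["camera_matrix"],D(c)).reshape(-1,2)
    d=np.c_[p[:,0],-p[:,1],-np.ones(len(p))]
    return R.from_quat(c["attitude"]).apply(d)
def atz(c,uv,z):
    d=ray(c,uv); C=np.array(c["position"]); z=np.broadcast_to(z,len(d))
    return C+d*((z-C[2])/d[:,2])[:,None]
def proj(c,P):
    P=np.atleast_2d(P); q=R.from_quat(c["attitude"]).inv().apply(P-np.array(c["position"]))
    q=q*[1,-1,-1]
    return cv2.projectPoints(q.reshape(-1,1,3),np.zeros(3),np.zeros(3),c["camera_matrix"],D(c))[0].reshape(-1,2)
def crop(c,x0,y0,w,h,s,name):
    im=c["img"][y0:y0+h,x0:x0+w,::-1]; cv2.imwrite(name,cv2.resize(im,None,fx=s,fy=s,interpolation=cv2.INTER_CUBIC))
E
python3 - <<'E'
from rig import robot, optics
from h import *
import pickle
c=optics.camera("top"); s=optics.camera("scene"); pickle.dump((c,s),open("c0.pkl","wb"))
crop(c,155,135,160,120,5,"pics/t1.png"); crop(s,160,140,200,140,4,"pics/s1.png")
E
```

```text
(no output)
```

View pics/t1.png

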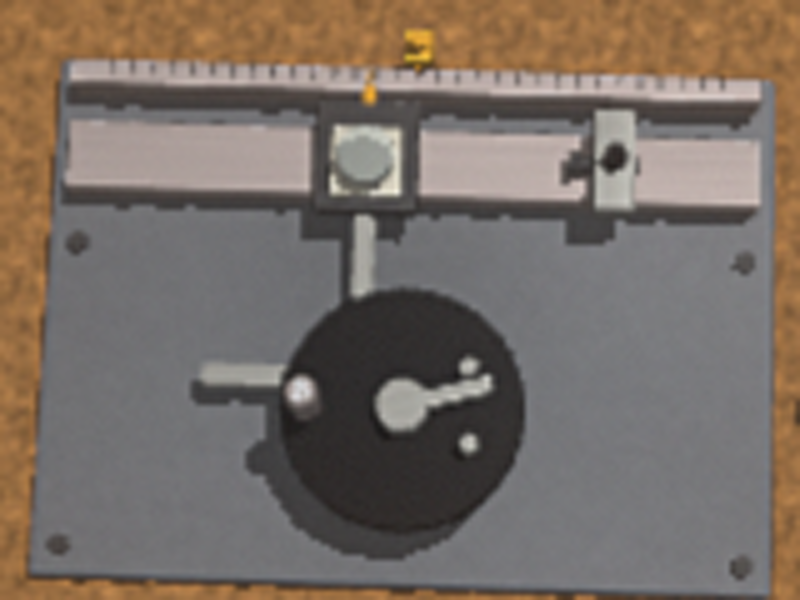

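View pics/s1.png

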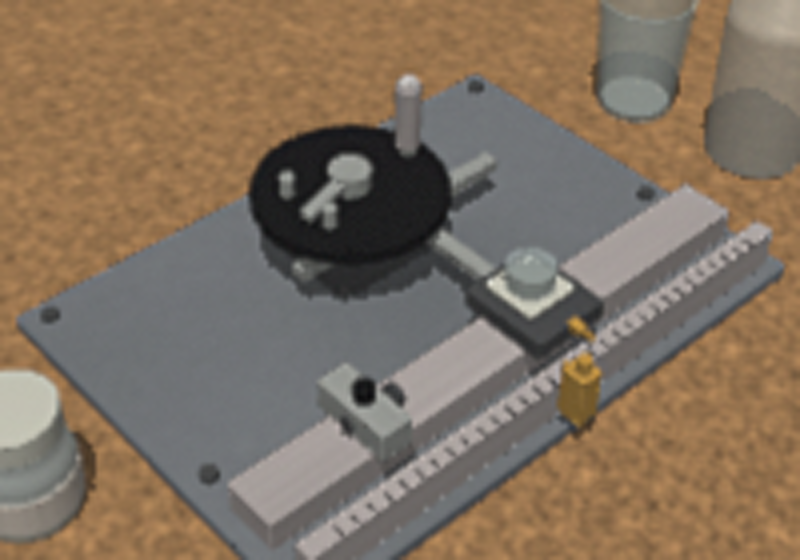

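The crop shows the plate corners at (62,60), (774,80), (28,573) and (772,598). The pointer tip is at about (369,80) and the cursor at (418,48). The grip top is at (299,388) and the hub at (401,404). The arm sits next to the upper, clockwise-driving peg. Next I'll fit the stage pose.

Run:
```python
from h import *
import pickle
from scipy.optimize import least_squares
c,s=pickle.load(open("c0.pkl","rb"))
T=lambda p:((np.array(p,float)+.5)/5-.5)+[155,135]
S=lambda p:((np.array(p,float)+.5)/4-.5)+[160,140]
tp=T([(62,60),(774,80),(28,573),(772,598)]); m=np.array([(180,180,12),(180,-180,12),(-80,180,12),(-80,-180,12)])/1e3
sp=S([(782,268),(477,75),(18,322)]); ms=np.array([(180,180,12),(-80,180,12),(-80,-180,12)])/1e3
def W(v,P): return R.from_euler('z',v[2]).apply(P)+[v[0],v[1],0]
f1=lambda v:(proj(c,W(v,m))-tp).ravel()
f2=lambda v:(proj(s,W(v,ms))-sp).ravel()
x0=[.3,.06,0]
a=least_squares(f1,x0);b=least_squares(f2,x0);d=least_squares(lambda v:np.r_[f1(v),f2(v)],x0)
for r in(a,b,d): print(r.x,r.fun.round(2))
v=d.x; np.save("stage.npy",v)
inv=lambda v,P:R.from_euler('z',-v[2]).apply(P-[v[0],v[1],0])*1e3
for vv,cam,q in((a.x,c,T([(401,404),(299,388),(369,80),(418,62),(634,160)])),(b.x,s,S([(349,163),(409,80),(592,340),(583,358)]))):
    zs=[.07,.108,.046,.044,.054][:len(q)]
    print(inv(vv,atz(cam,q,zs)).round(1), atz(cam,q,zs).round(4)[:2])
# predicted
print("grip bearing etc", )
def tri(u1,u2):
    d1=ray(c,[u1])[0];d2=ray(s,[u2])[0];A=np.c_[d1,-d2];t=np.linalg.lstsq(A,np.array(s["position"])-c["position"],rcond=None)[0]
    p=np.array(c["position"])+d1*t[0];q=np.array(s["position"])+d2*t[1];return (p+q)/2,np.linalg.norm(p-q)
print(tri(T((299,388)),S((409,80))))
# depth at objects
for name,uv in dict(beaker=(130,210),bottle=(116,163),jar=(337,205)).items():
    print(name,inv(v,atz(c,[uv],dict(beaker=.085,bottle=.17,jar=.07)[name])).round(0))
crop(c,215,135,70,45,11,"pics/t2.png"); crop(s,270,200,60,50,12,"pics/s2.png")
```

```text
[ 0.52459342  0.06696095 -0.04888352] [-0.27 -0.46  0.42 -0.21 -0.31  0.48  0.17  0.11]
[ 0.52701188  0.0635102  -0.04890958] [ 1.93 -0.53 -0.29 -0.38 -1.61 -0.27]
[ 0.52518474  0.0659362  -0.04856176] [ 0.11 -0.67  0.79 -0.47  0.12  0.25  0.59 -0.17  1.84 -1.43 -0.2  -1.01
 -1.13 -1.2 ]
[[ 1.000e-01  5.000e-01  7.000e+01]
 [ 1.000e-01  4.550e+01  1.080e+02]
 [ 1.631e+02  2.270e+01  4.600e+01]
 [ 1.736e+02 -8.000e-01  4.400e+01]
 [ 1.248e+02 -1.068e+02  5.400e+01]] [[0.5248 0.0675 0.07  ]
 [0.5269 0.1124 0.108 ]]
[[ -6.4   4.8  70. ]
 [ -4.2  48.2 108. ]
 [164.6  22.5  46. ]
 [169.   11.2  44. ]] [[0.5209 0.0687 0.07  ]
 [0.5252 0.1119 0.108 ]]
grip bearing etc
(array([0.52627118, 0.11181885, 0.10871686]), np.float64(0.0014983513595979475))
beaker [[  2. 243.  85.]]
bottle [[ 91. 261. 170.]]
jar [[  31. -236.   70.]]
```

View pics/t2.png

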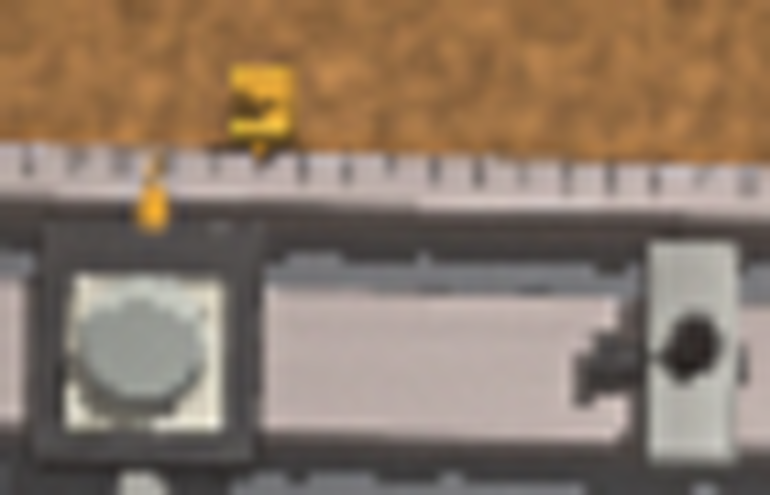

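View pics/s2.png

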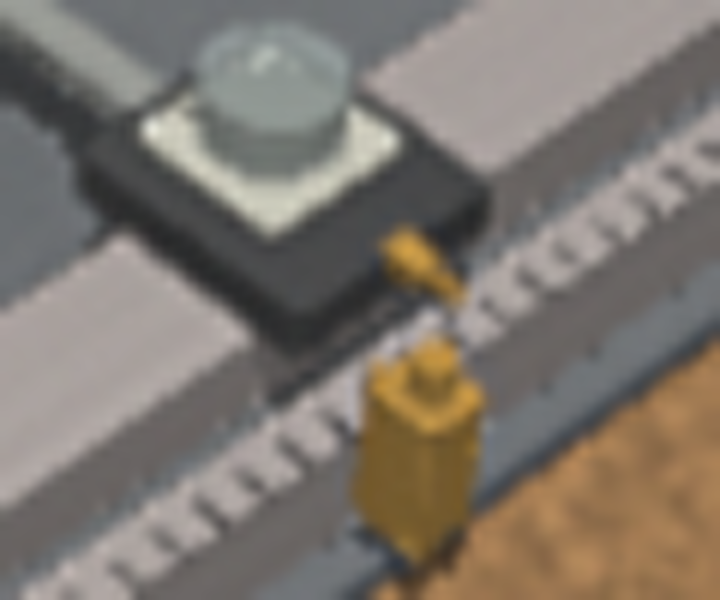

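```bash
python3 -m inch '[{"az":-0.118},{"az":-0.118},{"az":-0.117},{"dx":-25.4,"dy":-37.4},{"dx":-25.4,"dy":-37.4},{"dx":-25.4,"dy":-37.4},{"dx":-25.4,"dy":-37.4},{"dx":-25.4,"dy":-37.4}]' 5; python3 -m inch '[{"dx":-25.4,"dy":-37.4},{"dx":-25.4,"dy":-37.4},{"dx":-25.4,"dy":-37.4},{"dx":-25.4,"dy":-37.4},{"dx":-25.4,"dy":-37.4},{"dx":-25.4,"dy":-37.4}]'
cat > st.py <<'E'
from rig import robot
from h import *
o=robot.get_obs(); v=np.load("stage.npy"); Rz=R.from_euler('z',-v[2])
print("t",round(o["time"],2),"p",np.array(o["position"]).round(4),"stage mm",(Rz.apply(np.array(o["position"])-[v[0],v[1],0])*1e3).round(1),"F stage",Rz.apply(o["ft_force"]).round(2),"w",round(o["grip_width"],4))
M=R.from_quat(o["tool_rot"]).as_matrix(); print("toolx yaw",np.degrees(np.arctan2(M[1,0],M[0,0])-v[2]).round(2)%360,"z",M[:,2].round(4))
E
python3 st.py
```

```text
t 0.25 p [0.2436 0.5752 0.2221] stage mm [-305.9  495.   222.1] F stage [-0.72  0.12 -0.24] w 0.0868
toolx yaw 159.82 z [-5.e-04 -8.e-04 -1.e+00]invalid input
invalid input
```

```bash
python3 -m inch '[{"ax":0,"ay":0,"az":-0.118,"dx":0,"dy":0,"dz":0,"gripper":100},{"ax":0,"ay":0,"az":-0.118,"dx":0,"dy":0,"dz":0,"gripper":100},{"ax":0,"ay":0,"az":-0.117,"dx":0,"dy":0,"dz":0,"gripper":100},{"ax":0,"ay":0,"az":0,"dx":-25.4,"dy":-37.4,"dz":0,"gripper":100},{"ax":0,"ay":0,"az":0,"dx":-25.4,"dy":-37.4,"dz":0,"gripper":100},{"ax":0,"ay":0,"az":0,"dx":-25.4,"dy":-37.4,"dz":0,"gripper":100},{"ax":0,"ay":0,"az":0,"dx":-25.4,"dy":-37.4,"dz":0,"gripper":100},{"ax":0,"ay":0,"az":0,"dx":-25.4,"dy":-37.4,"dz":0,"gripper":100}]' 5; python3 st.py
```

```text
time: 1.05
position: [0.3623, 0.3811, 0.2226]
tool_rot: [0.024, 1.0, 0.0, 0.0]
ft_force: [0.6, -0.2, -0.3]
grip_width: 0.087
t 1.05 p [0.3623 0.3811 0.2226] stage mm [-178.   306.9  222.6] F stage [ 0.64 -0.12 -0.27] w 0.087
toolx yaw 180.07 z [ 2.e-04  1.e-04 -1.e+00]
```

```bash
python3 -m inch '[{"ax":0,"ay":0,"az":0,"dx":-25.3,"dy":-37.4,"dz":0,"gripper":100},{"ax":0,"ay":0,"az":0,"dx":-25.3,"dy":-37.4,"dz":0,"gripper":100},{"ax":0,"ay":0,"az":0,"dx":-25.3,"dy":-37.4,"dz":0,"gripper":100},{"ax":0,"ay":0,"az":0,"dx":-25.3,"dy":-37.4,"dz":0,"gripper":100},{"ax":0,"ay":0,"az":0,"dx":-25.3,"dy":-37.4,"dz":0,"gripper":100},{"ax":0,"ay":0,"az":0,"dx":-25.3,"dy":-37.4,"dz":0,"gripper":100},{"ax":0,"ay":0,"az":0,"dx":-25.2,"dy":-37.4,"dz":40,"gripper":100},{"ax":0,"ay":0,"az":0,"dx":0,"dy":0,"dz":40,"gripper":100}]'; python3 st.py
python3 - <<'E'
from rig import optics
from h import *
c=optics.camera("wrist"); cv2.imwrite("pics/w2.png",c["img"][:,:,::-1])
c=optics.camera("scene"); crop(c,160,60,240,180,3,"pics/s3.png")
E
```

```text
time: 1.85
position: [0.528, 0.1152, 0.1506]
tool_rot: [0.026, 1.0, -0.0, 0.005]
ft_force: [-0.8, 0.5, -0.8]
grip_width: 0.0871
t 1.85 p [0.528  0.1152 0.1506] stage mm [  0.4  49.3 150.6] F stage [-0.81  0.47 -0.8 ] w 0.0871
toolx yaw 179.76 z [ 0.0105 -0.0012 -0.9999]
```

View pics/w2.png

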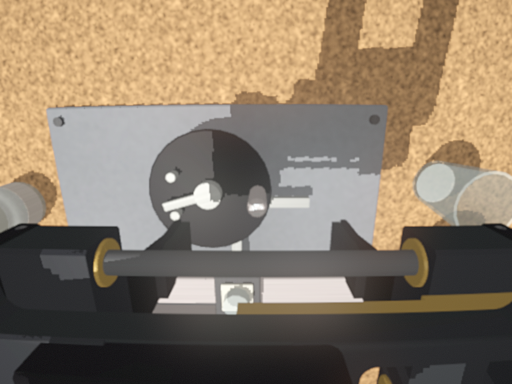

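View pics/s3.png

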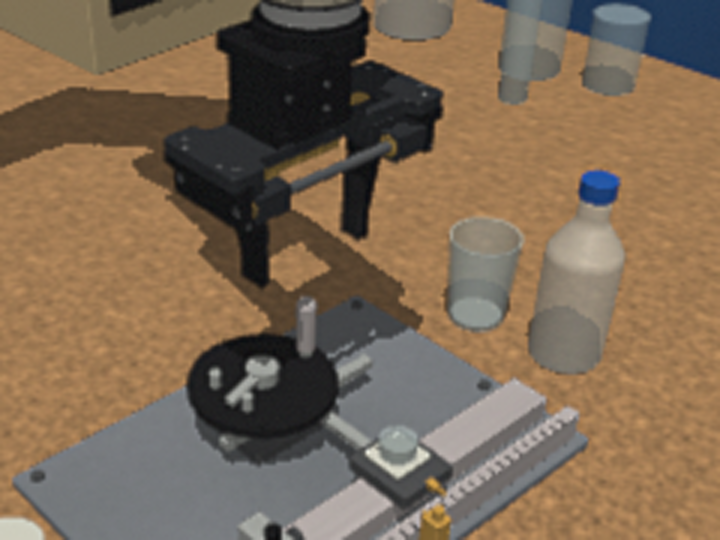

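```bash
python3 -m inch '[{"ax":0,"ay":0,"az":0,"dx":0,"dy":0,"dz":0,"gripper":100},{"ax":0,"ay":0,"az":0,"dx":0,"dy":0,"dz":0,"gripper":100}]'; python3 st.py
python3 - <<'E'
from rig import optics,robot
from h import *
p=np.array(robot.get_obs()["position"])
c=optics.camera("wrist"); cv2.imwrite("pics/w3.png",c["img"][:,:,::-1])
print(proj(c,[p,[p[0],p[1],.108],[.5262,.112,.108],[.525,.0667,.07]]))
c=optics.camera("scene"); print(proj(c,[p,[.5262,.112,.108]])); crop(c,160,60,240,180,3,"pics/s4.png")
E
```

```text
time: 2.15
position: [0.5228, 0.12, 0.151]
tool_rot: [0.023, 1.0, 0.0, 0.001]
ft_force: [-0.1, 0.5, 0.2]
grip_width: 0.0869
t 2.15 p [0.5228 0.12   0.151 ] stage mm [ -5.   53.9 151. ] F stage [-0.11  0.51  0.21] w 0.0869
toolx yaw 180.12 z [ 2.7e-03  1.0e-04 -1.0e+00]
[[260.28024922 236.82740978]
 [260.33603416 212.92295591]
 [250.11270828 217.56727532]
 [201.14676718 203.28516776]]
[[263.89565731 141.53897292]
 [262.23466169 159.78183784]]
```

View pics/w3.png

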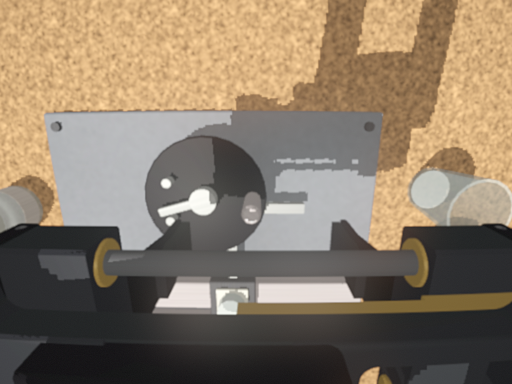

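View pics/s4.png

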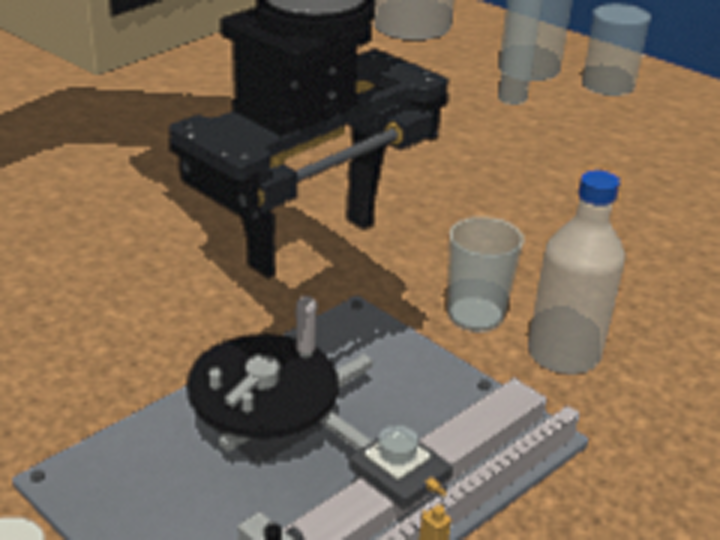

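```bash
python3 -m inch '[{"ax":0,"ay":0,"az":0,"dx":-3.8,"dy":-7.8,"dz":10,"gripper":100},{"ax":0,"ay":0,"az":0,"dx":0,"dy":0,"dz":21,"gripper":100},{"ax":0,"ay":0,"az":0,"dx":0,"dy":0,"dz":21,"gripper":60},{"ax":0,"ay":0,"az":0,"dx":0,"dy":0,"dz":21,"gripper":30},{"ax":0,"ay":0,"az":0,"dx":0,"dy":0,"dz":0,"gripper":30},{"ax":0,"ay":0,"az":0,"dx":0,"dy":0,"dz":0,"gripper":30}]'; python3 st.py
python3 - <<'E'
from rig import optics,robot
from h import *
c=optics.camera("wrist"); crop(c,150,140,200,140,4,"pics/w4.png")
E
```

```text
time: 2.85
position: [0.5256, 0.1111, 0.0765]
tool_rot: [0.024, 1.0, -0.0, -0.0]
ft_force: [-0.1, -0.5, 0.3]
grip_width: 0.0627
t 2.85 p [0.5256 0.1111 0.0765] stage mm [-1.8 45.2 76.5] F stage [-0.05 -0.49  0.26] w 0.0627
toolx yaw 180.06 z [-1.e-04 -1.e-04 -1.e+00]
```

View pics/w4.png

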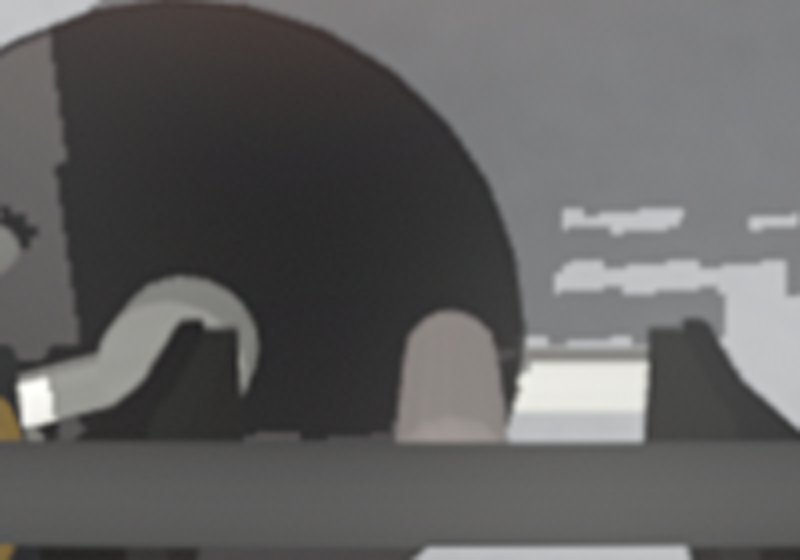

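```bash
python3 -m inch '[{"ax":0,"ay":0,"az":0,"dx":0,"dy":0,"dz":0,"gripper":22},{"ax":0,"ay":0,"az":0,"dx":0,"dy":0,"dz":0,"gripper":22},{"ax":0,"ay":0,"az":0,"dx":0,"dy":0,"dz":0,"gripper":22},{"ax":0,"ay":0,"az":0,"dx":0,"dy":0,"dz":0,"gripper":22},{"ax":0,"ay":0,"az":0,"dx":0,"dy":0,"dz":0,"gripper":15},{"ax":0,"ay":0,"az":0,"dx":0,"dy":0,"dz":0,"gripper":10},{"ax":0,"ay":0,"az":0,"dx":0,"dy":0,"dz":0,"gripper":10},{"ax":0,"ay":0,"az":0,"dx":0,"dy":0,"dz":0,"gripper":10}]' 10; python3 st.py
```

```text
time: 3.7
position: [0.5256, 0.1122, 0.0766]
tool_rot: [0.024, 1.0, 0.001, 0.0]
ft_force: [0.2, 5.2, 2.4]
grip_width: 0.0151
t 3.7 p [0.5256 0.1122 0.0766] stage mm [-1.8 46.2 76.6] F stage [-0.08  5.24  2.45] w 0.0151
toolx yaw 180.01 z [ 6.0e-04  1.4e-03 -1.0e+00]
```

```bash
python3 -m inch '[{"ax":0,"ay":0,"az":0,"dx":0,"dy":0.7,"dz":0,"gripper":10},{"ax":0,"ay":0,"az":0,"dx":0,"dy":0,"dz":0,"gripper":10}]'; python3 st.py;python3 st.py
```

```text
time: 3.9
position: [0.5256, 0.1122, 0.0765]
tool_rot: [0.024, 1.0, 0.0, 0.0]
ft_force: [1.0, 4.1, 2.4]
grip_width: 0.015
t 3.9 p [0.5256 0.1122 0.0765] stage mm [-1.8 46.3 76.5] F stage [0.84 4.19 2.43] w 0.015
toolx yaw 180.05 z [ 4.e-04  2.e-04 -1.e+00]
t 3.9 p [0.5256 0.1122 0.0765] stage mm [-1.8 46.3 76.5] F stage [0.84 4.19 2.43] w 0.015
toolx yaw 180.05 z [ 4.e-04  2.e-04 -1.e+00]
```

```bash
python3 -m inch '[{"ax":0,"ay":0,"az":0,"dx":0,"dy":1.0,"dz":0,"gripper":10},{"ax":0,"ay":0,"az":0,"dx":0,"dy":0,"dz":0,"gripper":10}]'; python3 st.py
```

```text
time: 4.1
position: [0.5256, 0.1124, 0.0765]
tool_rot: [0.024, 1.0, -0.001, 0.0]
ft_force: [-0.3, -0.2, 3.0]
grip_width: 0.0149
t 4.1 p [0.5256 0.1124 0.0765] stage mm [-1.8 46.4 76.5] F stage [-0.33 -0.22  3.02] w 0.0149
toolx yaw 180.08 z [ 0.    -0.001 -1.   ]
```

```bash
cat > plan.py <<'E'
import sys,numpy as np
# phi0 step n  [ex ey first-row correction, stage mm]
p,s,n=float(sys.argv[1]),float(sys.argv[2]),int(sys.argv[3]); ex,ey=(list(map(float,sys.argv[4:6]))+[0,0])[:2]
a=np.radians(p+s*np.arange(n+1)); P=45*np.c_[np.cos(a),np.sin(a)]
# rounding-safe cumulative
Q=np.c_[-P[:,0],P[:,1]]; Q[1:]+=[-ex,ey]; c=Q[0].copy()
for q in Q[1:]:
    d=np.round(q-c,1); c+=d; print("dx %.1f dy %.1f"%tuple(d), end=" | ")
print("end phi",p+s*n)
E
python3 plan.py 90 -5 8
```

```text
dx -3.9 dy -0.2 | dx -3.9 dy -0.5 | dx -3.8 dy -0.8 | dx -3.8 dy -1.2 | dx -3.6 dy -1.5 | dx -3.5 dy -1.8 | dx -3.3 dy -2.1 | dx -3.1 dy -2.4 | end phi 50.0
```

```bash
python3 -m inch '[{"ax":0,"ay":0,"az":0,"dx":-3.9,"dy":-0.2,"dz":0,"gripper":10},{"ax":0,"ay":0,"az":0,"dx":-3.9,"dy":-0.5,"dz":0,"gripper":10},{"ax":0,"ay":0,"az":0,"dx":-3.8,"dy":-0.8,"dz":0,"gripper":10},{"ax":0,"ay":0,"az":0,"dx":-3.8,"dy":-1.2,"dz":0,"gripper":10}]'; python3 st.py; python3 plan.py 70 -5 8
```

```text
time: 4.5
position: [0.5408, 0.1094, 0.0764]
tool_rot: [0.024, 1.0, -0.0, -0.0]
ft_force: [-2.4, 0.7, 5.2]
grip_width: 0.0152
t 4.5 p [0.5408 0.1094 0.0764] stage mm [13.5 44.1 76.4] F stage [-2.41  0.56  5.15] w 0.0152
toolx yaw 180.04 z [-8.e-04 -1.e-04 -1.e+00]
dx -3.6 dy -1.5 | dx -3.5 dy -1.8 | dx -3.3 dy -2.1 | dx -3.1 dy -2.4 | dx -2.9 dy -2.7 | dx -2.7 dy -2.9 | dx -2.4 dy -3.1 | dx -2.1 dy -3.3 | end phi 30.0
```

```bash
python3 -m inch '[{"ax":0,"ay":0,"az":0,"dx":-3.6,"dy":-1.5,"dz":-0.4,"gripper":10},{"ax":0,"ay":0,"az":0,"dx":-3.5,"dy":-1.8,"dz":-0.4,"gripper":10},{"ax":0,"ay":0,"az":0,"dx":-3.3,"dy":-2.1,"dz":0,"gripper":10},{"ax":0,"ay":0,"az":0,"dx":-3.1,"dy":-2.4,"dz":0,"gripper":10}]'; python3 st.py; python3 plan.py 50 -5 8
```

```text
time: 4.9
position: [0.5541, 0.1012, 0.0767]
tool_rot: [0.024, 1.0, 0.0, -0.0]
ft_force: [-0.2, 2.9, -0.8]
grip_width: 0.0154
t 4.9 p [0.5541 0.1012 0.0767] stage mm [27.1 36.6 76.7] F stage [-0.39  2.89 -0.76] w 0.0154
toolx yaw 180.03 z [-4.e-04  5.e-04 -1.e+00]
dx -2.9 dy -2.7 | dx -2.6 dy -2.8 | dx -2.4 dy -3.2 | dx -2.1 dy -3.3 | dx -1.9 dy -3.5 | dx -1.5 dy -3.6 | dx -1.1 dy -3.7 | dx -0.9 dy -3.9 | end phi 10.0
```

```bash
cat >> st.py <<'E'
import sys,os
if len(sys.argv)>1:
    p=np.radians(float(sys.argv[1])); f=Rz.apply(o["ft_force"])
    print("radial %.2f  ccw-tang %.2f |F| %.1f"%(f[0]*np.cos(p)+f[1]*np.sin(p),-f[0]*np.sin(p)+f[1]*np.cos(p),np.linalg.norm(f)))
    q=Rz.apply(np.array(o["position"])-[v[0],v[1],0])*1e3
    open("log.txt","a").write("%s %.2f %.2f %.2f %.2f\n"%(sys.argv[1],q[0],q[1],f[0],f[1]))
    L=np.loadtxt("log.txt",ndmin=2)
    if len(L)>2:
        from scipy.optimize import least_squares
        r=least_squares(lambda a:np.hypot(L[:,1]-a[0],L[:,2]-a[1])-45,[0,0]); print("centre",r.x.round(2),r.fun.round(2), "actual phi",np.degrees(np.arctan2(q[1]-r.x[1],q[0]-r.x[0])).round(1))
E
cat > log.txt <<'E'
90 -1.8 46.4 0 0
70 13.5 44.1 -2.4 .6
50 27.1 36.6 -.4 2.9
E
python3 -m inch '[{"ax":0,"ay":0,"az":0,"dx":-3.2,"dy":-2.4,"dz":0,"gripper":10},{"ax":0,"ay":0,"az":0,"dx":-2.6,"dy":-2.8,"dz":0,"gripper":10},{"ax":0,"ay":0,"az":0,"dx":-2.4,"dy":-3.2,"dz":0,"gripper":10},{"ax":0,"ay":0,"az":0,"dx":-2.1,"dy":-3.3,"dz":0,"gripper":10},{"ax":0,"ay":0,"az":0,"dx":-1.9,"dy":-3.5,"dz":0,"gripper":10},{"ax":0,"ay":0,"az":0,"dx":-1.5,"dy":-3.6,"dz":0,"gripper":10}]'; python3 st.py 20; python3 plan.py 20 -5 8
```

```text
time: 5.5
position: [0.5671, 0.0814, 0.0768]
tool_rot: [0.024, 1.0, 0.0, 0.0]
ft_force: [1.4, 2.8, -7.6]
grip_width: 0.0154
t 5.5 p [0.5671 0.0814 0.0768] stage mm [41.1 17.4 76.8] F stage [ 1.24  2.89 -7.64] w 0.0154
toolx yaw 180.03 z [ 4.e-04  1.e-04 -1.e+00]
radial 2.15  ccw-tang 2.29 |F| 8.3
centre [-0.97  1.44] [-0.03  0.05 -0.01 -0.01] actual phi 20.8
dx -1.2 dy -3.7 | dx -0.8 dy -3.9 | dx -0.5 dy -3.9 | dx -0.2 dy -3.9 | dx 0.2 dy -3.9 | dx 0.5 dy -3.9 | dx 0.8 dy -3.8 | dx 1.2 dy -3.8 | end phi -20.0
```

```bash
python3 -m inch '[{"ax":0,"ay":0,"az":0,"dx":-1.7,"dy":-3.7,"dz":0.5,"gripper":10},{"ax":0,"ay":0,"az":0,"dx":-0.8,"dy":-3.9,"dz":0.4,"gripper":10},{"ax":0,"ay":0,"az":0,"dx":-0.5,"dy":-3.9,"dz":0,"gripper":10},{"ax":0,"ay":0,"az":0,"dx":-0.2,"dy":-3.9,"dz":0,"gripper":10},{"ax":0,"ay":0,"az":0,"dx":0.2,"dy":-3.9,"dz":0,"gripper":10},{"ax":0,"ay":0,"az":0,"dx":0.5,"dy":-3.9,"dz":0,"gripper":10}]'; python3 st.py -10; python3 plan.py -10 -5 8
```

```text
time: 6.1
position: [0.5685, 0.0579, 0.0766]
tool_rot: [0.024, 1.0, -0.0, 0.001]
ft_force: [-0.4, 1.5, -0.8]
grip_width: 0.015
t 6.1 p [0.5685 0.0579 0.0766] stage mm [43.6 -5.9 76.6] F stage [-0.42  1.51 -0.83] w 0.015
toolx yaw 180.04 z [ 1.1e-03 -1.0e-04 -1.0e+00]
radial -0.68  ccw-tang 1.41 |F| 1.8
centre [-0.86  1.39] [ 0.02  0.06 -0.04 -0.09  0.09] actual phi -9.3
dx 0.8 dy -3.8 | dx 1.2 dy -3.8 | dx 1.5 dy -3.6 | dx 1.8 dy -3.5 | dx 2.2 dy -3.3 | dx 2.3 dy -3.1 | dx 2.7 dy -2.9 | dx 2.9 dy -2.7 | end phi -50.0
```

```bash
python3 -m inch '[{"ax":0,"ay":0,"az":0,"dx":0.8,"dy":-3.8,"dz":0,"gripper":10},{"ax":0,"ay":0,"az":0,"dx":1.2,"dy":-3.8,"dz":0,"gripper":10},{"ax":0,"ay":0,"az":0,"dx":1.5,"dy":-3.6,"dz":0,"gripper":10},{"ax":0,"ay":0,"az":0,"dx":1.8,"dy":-3.5,"dz":0,"gripper":10},{"ax":0,"ay":0,"az":0,"dx":2.2,"dy":-3.3,"dz":0,"gripper":10},{"ax":0,"ay":0,"az":0,"dx":2.3,"dy":-3.1,"dz":0,"gripper":10},{"ax":0,"ay":0,"az":0,"dx":2.7,"dy":-2.9,"dz":0,"gripper":10},{"ax":0,"ay":0,"az":0,"dx":2.9,"dy":-2.7,"dz":0,"gripper":10}]'; python3 st.py -50; python3 plan.py -50 -5 8
```

```text
time: 6.9
position: [0.552, 0.0318, 0.0766]
tool_rot: [0.024, 1.0, -0.0, 0.001]
ft_force: [3.0, -0.1, 0.7]
grip_width: 0.0152
t 6.9 p [0.552  0.0318 0.0766] stage mm [ 28.4 -32.8  76.6] F stage [3.02 0.08 0.66] w 0.0152
toolx yaw 180.06 z [ 1.8e-03 -7.0e-04 -1.0e+00]
radial 1.88  ccw-tang 2.36 |F| 3.1
centre [-0.86  1.39] [ 0.02  0.06 -0.04 -0.09  0.09 -0.01] actual phi -49.4
dx 3.1 dy -2.4 | dx 3.3 dy -2.1 | dx 3.5 dy -1.8 | dx 3.6 dy -1.5 | dx 3.8 dy -1.2 | dx 3.8 dy -0.8 | dx 3.9 dy -0.6 | dx 3.9 dy -0.1 | end phi -90.0
```

```bash
python3 -m inch '[{"ax":0,"ay":0,"az":0,"dx":2.9,"dy":-2.6,"dz":0,"gripper":10},{"ax":0,"ay":0,"az":0,"dx":3.3,"dy":-2.1,"dz":0,"gripper":10},{"ax":0,"ay":0,"az":0,"dx":3.5,"dy":-1.8,"dz":0,"gripper":10},{"ax":0,"ay":0,"az":0,"dx":3.6,"dy":-1.5,"dz":0,"gripper":10},{"ax":0,"ay":0,"az":0,"dx":3.8,"dy":-1.2,"dz":0,"gripper":10},{"ax":0,"ay":0,"az":0,"dx":3.8,"dy":-0.8,"dz":0,"gripper":10},{"ax":0,"ay":0,"az":0,"dx":3.9,"dy":-0.6,"dz":0,"gripper":10},{"ax":0,"ay":0,"az":0,"dx":3.9,"dy":-0.1,"dz":0,"gripper":10}]'; python3 st.py -90; python3 plan.py -90 -5 8
```

```text
time: 7.7
position: [0.522, 0.0226, 0.0765]
tool_rot: [0.024, 1.0, -0.0, 0.0]
ft_force: [1.9, -5.3, 4.2]
grip_width: 0.0158
t 7.7 p [0.522  0.0226 0.0765] stage mm [ -1.1 -43.4  76.5] F stage [ 2.18 -5.17  4.24] w 0.0158
toolx yaw 180.07 z [ 2.e-04 -8.e-04 -1.e+00]
radial 5.17  ccw-tang 2.18 |F| 7.0
centre [-0.87  1.43] [-0.02  0.02 -0.07 -0.1   0.11  0.03 -0.13] actual phi -90.3
dx 3.9 dy 0.2 | dx 3.9 dy 0.5 | dx 3.8 dy 0.8 | dx 3.8 dy 1.2 | dx 3.6 dy 1.5 | dx 3.5 dy 1.8 | dx 3.3 dy 2.1 | dx 3.1 dy 2.4 | end phi -130.0
```

```bash
python3 -m inch '[{"ax":0,"ay":0,"az":0,"dx":3.9,"dy":-0.6,"dz":-0.4,"gripper":10},{"ax":0,"ay":0,"az":0,"dx":3.9,"dy":0.5,"dz":0,"gripper":10},{"ax":0,"ay":0,"az":0,"dx":3.8,"dy":0.8,"dz":0,"gripper":10},{"ax":0,"ay":0,"az":0,"dx":3.8,"dy":1.2,"dz":0,"gripper":10},{"ax":0,"ay":0,"az":0,"dx":3.6,"dy":1.5,"dz":0,"gripper":10},{"ax":0,"ay":0,"az":0,"dx":3.5,"dy":1.8,"dz":0,"gripper":10},{"ax":0,"ay":0,"az":0,"dx":3.3,"dy":2.1,"dz":0,"gripper":10},{"ax":0,"ay":0,"az":0,"dx":3.1,"dy":2.4,"dz":0,"gripper":10}]'; python3 st.py -130; python3 plan.py -130 -5 8
```

```text
time: 8.5
position: [0.4936, 0.0345, 0.0766]
tool_rot: [0.024, 1.0, 0.0, 0.0]
ft_force: [2.3, 0.0, -0.5]
grip_width: 0.0153
t 8.5 p [0.4936 0.0345 0.0766] stage mm [-30.  -32.9  76.6] F stage [ 2.26  0.11 -0.47] w 0.0153
toolx yaw 180.04 z [ 1.e-04  1.e-04 -1.e+00]
radial -1.54  ccw-tang 1.66 |F| 2.3
centre [-0.88  1.43] [-0.02  0.03 -0.06 -0.09  0.11  0.03 -0.13  0.04] actual phi -130.3
dx 2.9 dy 2.7 | dx 2.6 dy 2.8 | dx 2.4 dy 3.2 | dx 2.1 dy 3.3 | dx 1.9 dy 3.5 | dx 1.5 dy 3.6 | dx 1.1 dy 3.7 | dx 0.9 dy 3.9 | end phi -170.0
```

```bash
python3 -m inch '[{"ax":0,"ay":0,"az":0,"dx":2.7,"dy":2.9,"dz":0,"gripper":10},{"ax":0,"ay":0,"az":0,"dx":2.6,"dy":2.8,"dz":0,"gripper":10},{"ax":0,"ay":0,"az":0,"dx":2.4,"dy":3.2,"dz":0,"gripper":10},{"ax":0,"ay":0,"az":0,"dx":2.1,"dy":3.3,"dz":0,"gripper":10},{"ax":0,"ay":0,"az":0,"dx":1.9,"dy":3.5,"dz":0,"gripper":10},{"ax":0,"ay":0,"az":0,"dx":1.5,"dy":3.6,"dz":0,"gripper":10},{"ax":0,"ay":0,"az":0,"dx":1.1,"dy":3.7,"dz":0,"gripper":10},{"ax":0,"ay":0,"az":0,"dx":0.9,"dy":3.9,"dz":0,"gripper":10}]'; python3 st.py -170; python3 plan.py -170 -5 8
```

```text
time: 9.3
position: [0.4797, 0.062, 0.0766]
tool_rot: [0.024, 1.0, -0.0, -0.0]
ft_force: [1.5, -2.0, -2.2]
grip_width: 0.0151
t 9.3 p [0.4797 0.062  0.0766] stage mm [-45.2  -6.1  76.6] F stage [ 1.58 -1.94 -2.19] w 0.0151
toolx yaw 180.05 z [-4.e-04 -1.e-04 -1.e+00]
radial -1.22  ccw-tang 2.18 |F| 3.3
centre [-0.87  1.43] [-0.02  0.03 -0.06 -0.09  0.11  0.03 -0.13  0.04 -0.02] actual phi -170.3
dx 0.5 dy 3.9 | dx 0.2 dy 3.9 | dx -0.2 dy 3.9 | dx -0.5 dy 3.9 | dx -0.8 dy 3.9 | dx -1.2 dy 3.7 | dx -1.5 dy 3.6 | dx -1.8 dy 3.5 | end phi -210.0
```

```bash
python3 -m inch '[{"ax":0,"ay":0,"az":0,"dx":0.2,"dy":3.9,"dz":0.2,"gripper":10},{"ax":0,"ay":0,"az":0,"dx":0.2,"dy":3.9,"dz":0,"gripper":10},{"ax":0,"ay":0,"az":0,"dx":-0.2,"dy":3.9,"dz":0,"gripper":10},{"ax":0,"ay":0,"az":0,"dx":-0.5,"dy":3.9,"dz":0,"gripper":10},{"ax":0,"ay":0,"az":0,"dx":-0.8,"dy":3.9,"dz":0,"gripper":10},{"ax":0,"ay":0,"az":0,"dx":-1.2,"dy":3.7,"dz":0,"gripper":10},{"ax":0,"ay":0,"az":0,"dx":-1.5,"dy":3.6,"dz":0,"gripper":10},{"ax":0,"ay":0,"az":0,"dx":-1.8,"dy":3.5,"dz":0,"gripper":10}]'; python3 st.py -210; python3 plan.py -210 -5 8
```

```text
time: 10.1
position: [0.4867, 0.0921, 0.0765]
tool_rot: [0.024, 1.0, -0.0, -0.0]
ft_force: [-0.2, -1.7, 2.7]
grip_width: 0.0147
t 10.1 p [0.4867 0.0921 0.0765] stage mm [-39.7  24.2  76.5] F stage [-0.16 -1.69  2.68] w 0.0147
toolx yaw 180.05 z [-8.e-04 -0.e+00 -1.e+00]
radial -0.71  ccw-tang 1.55 |F| 3.2
centre [-0.87  1.43] [-0.02  0.03 -0.06 -0.09  0.11  0.03 -0.13  0.04 -0.02  0.  ] actual phi 149.5
dx -2.1 dy 3.3 | dx -2.4 dy 3.1 | dx -2.7 dy 2.9 | dx -2.8 dy 2.7 | dx -3.2 dy 2.4 | dx -3.3 dy 2.1 | dx -3.5 dy 1.8 | dx -3.6 dy 1.5 | end phi -250.0
```

Run:
```python
from rig import optics,robot
from h import *
c=optics.camera("scene"); crop(c,180,150,180,135,4,"pics/s5.png")
c=optics.camera("top"); crop(c,155,135,160,120,5,"pics/t5.png")
```

View pics/s5.png

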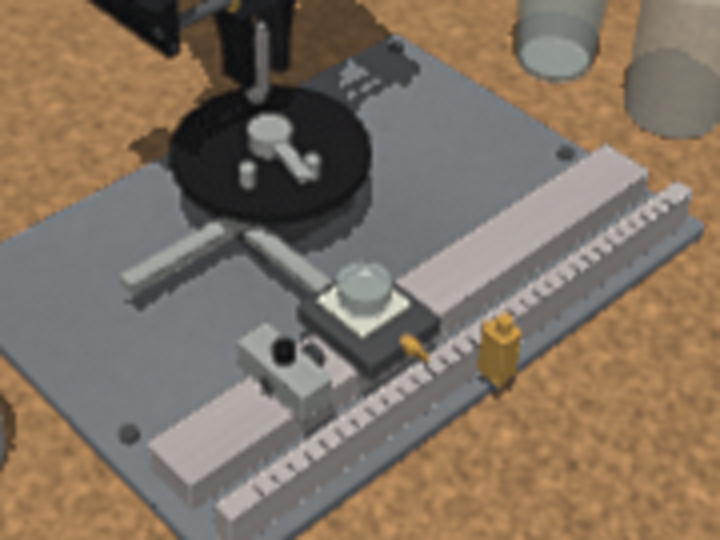

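View pics/t5.png

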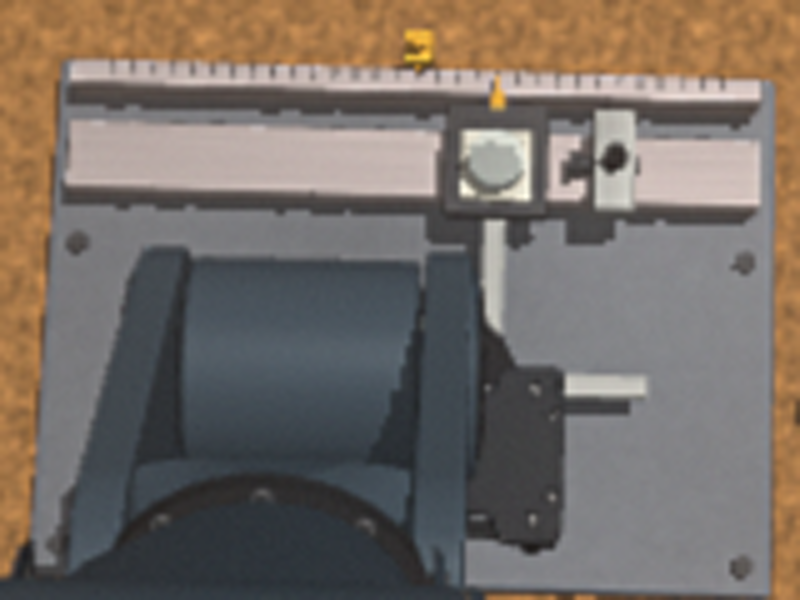

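The scene view shows the carriage past the cursor and about 10 mm from the screw head. From here I'll slow down.

```bash
python3 plan.py -210 -3 8; python3 plan.py -234 -2 8
```

```text
dx -1.2 dy 2.0 | dx -1.4 dy 2.0 | dx -1.4 dy 1.8 | dx -1.5 dy 1.8 | dx -1.7 dy 1.7 | dx -1.7 dy 1.6 | dx -1.8 dy 1.6 | dx -1.8 dy 1.4 | end phi -234.0
dx -1.3 dy 0.9 | dx -1.3 dy 0.9 | dx -1.4 dy 0.8 | dx -1.3 dy 0.7 | dx -1.4 dy 0.7 | dx -1.4 dy 0.7 | dx -1.5 dy 0.6 | dx -1.5 dy 0.6 | end phi -250.0
```

```bash
python3 -m inch '[{"ax":0,"ay":0,"az":0,"dx":-1.3,"dy":2.0,"dz":-0.3,"gripper":10},{"ax":0,"ay":0,"az":0,"dx":-1.4,"dy":2.0,"dz":0,"gripper":10},{"ax":0,"ay":0,"az":0,"dx":-1.4,"dy":1.8,"dz":0,"gripper":10},{"ax":0,"ay":0,"az":0,"dx":-1.5,"dy":1.8,"dz":0,"gripper":10},{"ax":0,"ay":0,"az":0,"dx":-1.7,"dy":1.7,"dz":0,"gripper":10},{"ax":0,"ay":0,"az":0,"dx":-1.7,"dy":1.6,"dz":0,"gripper":10},{"ax":0,"ay":0,"az":0,"dx":-1.8,"dy":1.6,"dz":0,"gripper":10},{"ax":0,"ay":0,"az":0,"dx":-1.8,"dy":1.4,"dz":0,"gripper":10}]'; python3 st.py -234
python3 - <<'E'
from rig import optics,robot
from h import *
c=optics.camera("scene"); crop(c,210,190,100,75,8,"pics/s6.png")
E
```

```text
time: 11.0
position: [0.5, 0.1052, 0.0766]
tool_rot: [0.024, 1.0, 0.0, -0.0]
ft_force: [-0.8, -2.1, -2.0]
grip_width: 0.0151
t 11.0 p [0.5    0.1052 0.0766] stage mm [-27.   38.   76.6] F stage [-0.68 -2.09 -2.02] w 0.0151
toolx yaw 180.04 z [-7.e-04  0.e+00 -1.e+00]
radial -1.29  ccw-tang 1.78 |F| 3.0
centre [-0.87  1.42] [-0.01  0.03 -0.06 -0.1   0.1   0.02 -0.14  0.04 -0.01  0.01 -0.04] actual phi 125.6
```

View pics/s6.png

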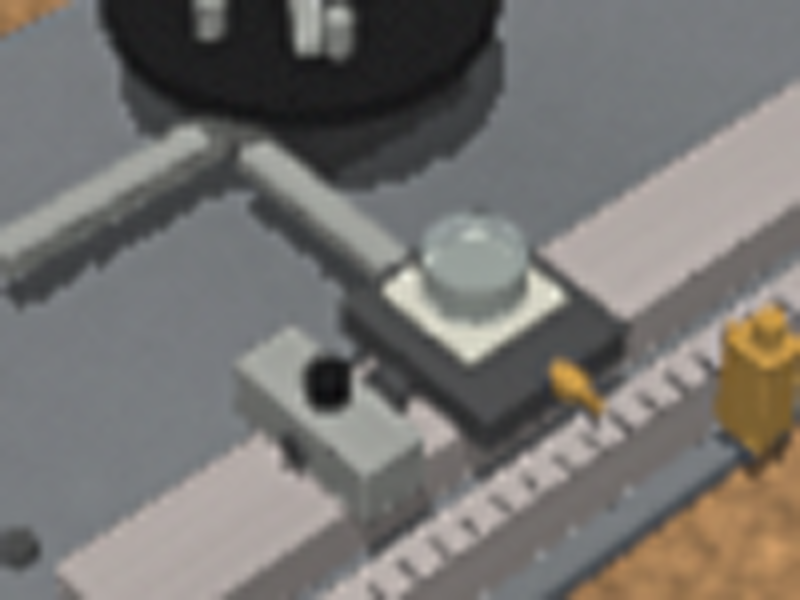

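```bash
python3 -m inch '[{"ax":0,"ay":0,"az":0,"dx":-1.5,"dy":0.7,"dz":0.2,"gripper":10},{"ax":0,"ay":0,"az":0,"dx":-1.3,"dy":0.9,"dz":0,"gripper":10},{"ax":0,"ay":0,"az":0,"dx":-1.4,"dy":0.8,"dz":0,"gripper":10},{"ax":0,"ay":0,"az":0,"dx":-1.3,"dy":0.7,"dz":0,"gripper":10}]'; python3 st.py -242;  python3 -m inch '[{"ax":0,"ay":0,"az":0,"dx":-1.4,"dy":0.7,"dz":0,"gripper":10},{"ax":0,"ay":0,"az":0,"dx":-1.4,"dy":0.7,"dz":0,"gripper":10}]'; python3 st.py -246; python3 plan.py -246 -2 8; python3 plan.py -246 -1 8
```

```text
time: 11.45
position: [0.5056, 0.1082, 0.0766]
tool_rot: [0.024, 1.0, 0.0, -0.0]
ft_force: [-2.0, -0.0, 0.9]
grip_width: 0.0153
t 11.45 p [0.5056 0.1082 0.0766] stage mm [-21.6  41.2  76.6] F stage [-2.01 -0.14  0.94] w 0.0153
toolx yaw 180.03 z [-7.e-04  4.e-04 -1.e+00]
radial 0.82  ccw-tang 1.83 |F| 2.2
centre [-0.86  1.41] [ 0.    0.04 -0.05 -0.1   0.09  0.   -0.15  0.04 -0.01  0.02 -0.02 -0.08] actual phi 117.5
time: 11.65
position: [0.5085, 0.1094, 0.0765]
tool_rot: [0.024, 1.0, 0.0, -0.0]
ft_force: [-2.4, 0.3, 0.6]
grip_width: 0.0151
t 11.65 p [0.5085 0.1094 0.0765] stage mm [-18.7  42.6  76.5] F stage [-2.45  0.19  0.65] w 0.0151
toolx yaw 180.03 z [-6.e-04  3.e-04 -1.e+00]
radial 1.17  ccw-tang 2.16 |F| 2.5
centre [-0.86  1.4 ] [ 0.01  0.05 -0.05 -0.1   0.09 -0.01 -0.16  0.03 -0.    0.03 -0.02 -0.07
 -0.05] actual phi 113.4
dx -1.4 dy 0.6 | dx -1.5 dy 0.6 | dx -1.5 dy 0.5 | dx -1.5 dy 0.4 | dx -1.5 dy 0.5 | dx -1.5 dy 0.3 | dx -1.6 dy 0.3 | dx -1.5 dy 0.3 | end phi -262.0
dx -0.7 dy 0.3 | dx -0.7 dy 0.3 | dx -0.8 dy 0.3 | dx -0.7 dy 0.3 | dx -0.8 dy 0.2 | dx -0.7 dy 0.3 | dx -0.7 dy 0.2 | dx -0.8 dy 0.2 | end phi -254.0
```

```bash
python3 -m inch '[{"ax":0,"ay":0,"az":0,"dx":-1.4,"dy":0.7,"dz":0,"gripper":10},{"ax":0,"ay":0,"az":0,"dx":-1.5,"dy":0.6,"dz":0,"gripper":10}]'; python3 st.py -250|grep -E "^t|radial"; python3 -m inch '[{"ax":0,"ay":0,"az":0,"dx":-1.5,"dy":0.6,"dz":0,"gripper":10},{"ax":0,"ay":0,"az":0,"dx":-1.5,"dy":0.4,"dz":0,"gripper":10}]'; python3 st.py -254|grep -E "^t|radial|centre"
```

```text
time: 11.85
position: [0.5118, 0.1105, 0.0766]
tool_rot: [0.024, 1.0, 0.0, -0.0]
ft_force: [-1.7, 1.7, 1.0]
grip_width: 0.0153
t 11.85 p [0.5118 0.1105 0.0766] stage mm [-15.5  43.8  76.6] F stage [-1.83  1.63  0.97] w 0.0153
toolx yaw 180.04 z [-0.e+00  2.e-04 -1.e+00]
radial 2.16  ccw-tang 1.16 |F| 2.6
time: 12.05
position: [0.5149, 0.1113, 0.0766]
tool_rot: [0.024, 1.0, 0.0, 0.0]
ft_force: [-2.5, 1.0, 0.4]
grip_width: 0.0155
t 12.05 p [0.5149 0.1113 0.0766] stage mm [-12.5  44.8  76.6] F stage [-2.5   0.93  0.45] w 0.0155
toolx yaw 180.04 z [ 1.e-04  2.e-04 -1.e+00]
radial 1.58  ccw-tang 2.15 |F| 2.7
centre [-0.85  1.38] [ 0.03  0.06 -0.04 -0.1   0.08 -0.02 -0.18  0.02 -0.    0.04 -0.   -0.06
```

```bash
python3 - <<'E'
from rig import optics,robot
from h import *
c=optics.camera("scene"); crop(c,210,190,100,75,8,"pics/s7.png")
E
```

```text
(no output)
```

View pics/s7.png

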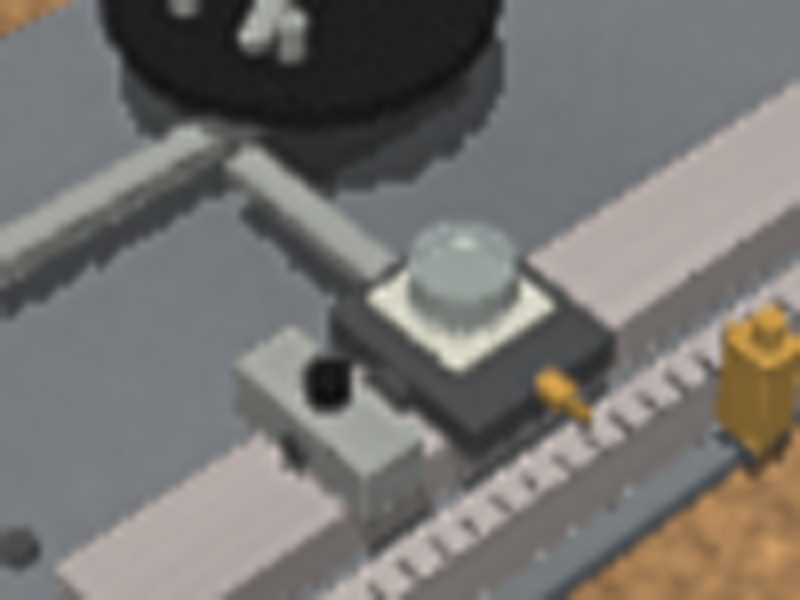

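```bash
python3 plan.py -254 -1 16; python3 -m inch '[{"ax":0,"ay":0,"az":0,"dx":-0.8,"dy":0.4,"dz":0,"gripper":10},{"ax":0,"ay":0,"az":0,"dx":-0.7,"dy":0.3,"dz":0,"gripper":10}]' >/dev/null; python3 st.py -256|grep -E "^t|radial"
```

```text
dx -0.8 dy 0.2 | dx -0.7 dy 0.2 | dx -0.8 dy 0.2 | dx -0.7 dy 0.2 | dx -0.8 dy 0.1 | dx -0.8 dy 0.2 | dx -0.8 dy 0.1 | dx -0.7 dy 0.1 | dx -0.8 dy 0.1 | dx -0.8 dy 0.1 | dx -0.8 dy 0.1 | dx -0.8 dy 0.0 | dx -0.7 dy 0.1 | dx -0.8 dy 0.0 | dx -0.8 dy 0.0 | dx -0.8 dy 0.0 | end phi -270.0
t 12.3 p [0.5165 0.1117 0.0766] stage mm [-10.9  45.2  76.6] F stage [-1.97  0.42  0.5 ] w 0.015
toolx yaw 180.05 z [ 2.e-04 -3.e-04 -1.e+00]
radial 0.88  ccw-tang 1.81 |F| 2.1
```

```bash
python3 -m inch '[{"ax":0,"ay":0,"az":0,"dx":-0.8,"dy":0.2,"dz":0,"gripper":10},{"ax":0,"ay":0,"az":0,"dx":-0.7,"dy":0.2,"dz":0,"gripper":10}]' >/dev/null; python3 st.py -258|grep -E "^t|radial"
```

```text
t 12.5 p [0.518  0.1119 0.0766] stage mm [-9.4 45.6 76.6] F stage [-2.1  -0.94  0.59] w 0.0153
toolx yaw 180.05 z [ 3.e-04 -3.e-04 -1.e+00]
radial -0.49  ccw-tang 2.25 |F| 2.4
```

```bash
python3 -m inch '[{"ax":0,"ay":0,"az":0,"dx":-0.8,"dy":0.1,"dz":0,"gripper":10},{"ax":0,"ay":0,"az":0,"dx":-0.8,"dy":0.2,"dz":0,"gripper":10}]' >/dev/null; python3 st.py -260|grep -E "^t|radial"
```

```text
t 12.7 p [0.5192 0.1121 0.0765] stage mm [-8.2 45.9 76.5] F stage [-2.66 -1.74  0.16] w 0.0153
toolx yaw 180.05 z [-6.e-04 -3.e-04 -1.e+00]
radial -1.25  ccw-tang 2.92 |F| 3.2
```

```bash
python3 -m inch '[{"ax":0,"ay":0,"az":0,"dx":-0.8,"dy":-0.1,"dz":0,"gripper":10}]' >/dev/null; python3 st.py -261|grep -E "^t |radial"
```

```text
t 12.8 p [0.5194 0.1121 0.0765] stage mm [-8.  45.9 76.5] F stage [-3.02 -0.07  2.39] w 0.0152
radial 0.40  ccw-tang 2.99 |F| 3.9
```

```bash
python3 -m inch '[{"ax":0,"ay":0,"az":0,"dx":-0.7,"dy":0.0,"dz":0,"gripper":10}]' >/dev/null; python3 st.py -262|grep -E "^t |radial"
```

```text
t 12.9 p [0.5196 0.1121 0.0765] stage mm [-7.8 45.9 76.5] F stage [-4.99 -0.66  3.55] w 0.0153
radial 0.04  ccw-tang 5.04 |F| 6.2
```

```bash
python3 -m inch '[{"ax":0,"ay":0,"az":0,"dx":0,"dy":0,"dz":0,"gripper":10},{"ax":0,"ay":0,"az":0,"dx":0,"dy":0,"dz":0,"gripper":10}]' >/dev/null; python3 st.py -262|grep -E "^t |radial"
python3 - <<'E'
from rig import optics,robot
from h import *
c=optics.camera("scene"); crop(c,210,190,100,75,8,"pics/s8.png")
E
```

```text
t 13.1 p [0.5197 0.1122 0.0765] stage mm [-7.7 45.9 76.5] F stage [-5.74 -0.63  3.11] w 0.0152
radial 0.18  ccw-tang 5.77 |F| 6.6
```

View pics/s8.png

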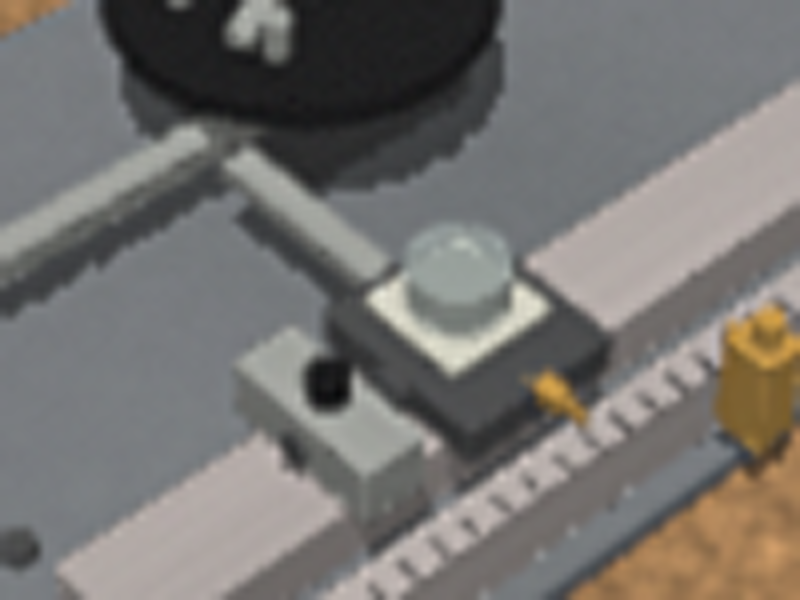

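```bash
python3 -m inch '[{"ax":0,"ay":0,"az":0,"dx":0,"dy":0,"dz":-0.2,"gripper":10},{"ax":0,"ay":0,"az":0,"dx":0,"dy":0,"dz":0,"gripper":10},{"ax":0,"ay":0,"az":0,"dx":0,"dy":0,"dz":0,"gripper":10},{"ax":0,"ay":0,"az":0,"dx":0,"dy":0,"dz":0,"gripper":10}]' >/dev/null; python3 st.py -262|grep -E "^t |radial"; python3 plan.py -262 4 8;python3 plan.py -230 5 8
```

```text
t 13.55 p [0.5197 0.1121 0.0765] stage mm [-7.7 45.9 76.5] F stage [-5.93 -1.63  1.63] w 0.0152
radial -0.78  ccw-tang 6.10 |F| 6.4
dx 3.1 dy -0.5 | dx 3.0 dy -0.8 | dx 3.0 dy -1.0 | dx 2.9 dy -1.2 | dx 2.9 dy -1.3 | dx 2.7 dy -1.6 | dx 2.6 dy -1.8 | dx 2.5 dy -1.9 | end phi -230.0
dx 2.9 dy -2.7 | dx 2.6 dy -2.8 | dx 2.4 dy -3.2 | dx 2.1 dy -3.3 | dx 1.9 dy -3.5 | dx 1.5 dy -3.6 | dx 1.1 dy -3.7 | dx 0.9 dy -3.9 | end phi -190.0
```

Firm contact is confirmed: the tangential force settled at 6 N for about 0.6 s and the grip stopped moving. Now I'll wind anticlockwise.

```bash
echo > log.txt; python3 -m inch '[{"ax":0,"ay":0,"az":0,"dx":3.1,"dy":-0.6,"dz":0,"gripper":10},{"ax":0,"ay":0,"az":0,"dx":3.0,"dy":-0.9,"dz":0,"gripper":10},{"ax":0,"ay":0,"az":0,"dx":3.0,"dy":-1.0,"dz":0,"gripper":10},{"ax":0,"ay":0,"az":0,"dx":2.9,"dy":-1.2,"dz":0,"gripper":10},{"ax":0,"ay":0,"az":0,"dx":2.9,"dy":-1.3,"dz":0,"gripper":10},{"ax":0,"ay":0,"az":0,"dx":2.7,"dy":-1.6,"dz":0,"gripper":10},{"ax":0,"ay":0,"az":0,"dx":2.6,"dy":-1.8,"dz":0,"gripper":10},{"ax":0,"ay":0,"az":0,"dx":2.5,"dy":-1.9,"dz":0,"gripper":10}]' >/dev/null; python3 st.py -230|grep -E "^t |radial"
```

```text
t 14.35 p [0.497  0.1028 0.0767] stage mm [-29.9  35.5  76.7] F stage [-2.16  2.8  -2.79] w 0.015
radial 3.53  ccw-tang -0.15 |F| 4.5
```

```bash
python3 -m inch '[{"ax":0,"ay":0,"az":0,"dx":3.3,"dy":-2.2,"dz":0.3,"gripper":10},{"ax":0,"ay":0,"az":0,"dx":2.6,"dy":-2.8,"dz":0,"gripper":10},{"ax":0,"ay":0,"az":0,"dx":2.4,"dy":-3.2,"dz":0,"gripper":10},{"ax":0,"ay":0,"az":0,"dx":2.1,"dy":-3.3,"dz":0,"gripper":10},{"ax":0,"ay":0,"az":0,"dx":1.9,"dy":-3.5,"dz":0,"gripper":10},{"ax":0,"ay":0,"az":0,"dx":1.5,"dy":-3.6,"dz":0,"gripper":10},{"ax":0,"ay":0,"az":0,"dx":1.1,"dy":-3.7,"dz":0,"gripper":10},{"ax":0,"ay":0,"az":0,"dx":0.9,"dy":-3.9,"dz":0,"gripper":10}]' >/dev/null; python3 st.py -190|grep -E "^t |radial"; python3 plan.py -190 5 8
```

```text
t 15.15 p [0.4806 0.0771 0.0766] stage mm [-45.1   9.   76.6] F stage [-1.25  1.48 -0.2 ] w 0.0153
radial 1.49  ccw-tang -1.24 |F| 2.0
dx 0.5 dy -3.9 | dx 0.2 dy -3.9 | dx -0.2 dy -3.9 | dx -0.5 dy -3.9 | dx -0.8 dy -3.9 | dx -1.2 dy -3.7 | dx -1.5 dy -3.6 | dx -1.8 dy -3.5 | end phi -150.0
```

```bash
python3 -m inch '[{"ax":0,"ay":0,"az":0,"dx":0.7,"dy":-3.9,"dz":0,"gripper":10},{"ax":0,"ay":0,"az":0,"dx":0.2,"dy":-3.9,"dz":0,"gripper":10},{"ax":0,"ay":0,"az":0,"dx":-0.2,"dy":-3.9,"dz":0,"gripper":10},{"ax":0,"ay":0,"az":0,"dx":-0.5,"dy":-3.9,"dz":0,"gripper":10},{"ax":0,"ay":0,"az":0,"dx":-0.8,"dy":-3.9,"dz":0,"gripper":10},{"ax":0,"ay":0,"az":0,"dx":-1.2,"dy":-3.7,"dz":0,"gripper":10},{"ax":0,"ay":0,"az":0,"dx":-1.5,"dy":-3.6,"dz":0,"gripper":10},{"ax":0,"ay":0,"az":0,"dx":-1.8,"dy":-3.5,"dz":0,"gripper":10}]' >/dev/null; python3 st.py -150|grep -E "^t |radial"; python3 plan.py -150 5 8
```

```text
t 15.95 p [0.4845 0.0467 0.0765] stage mm [-39.7 -21.2  76.5] F stage [-0.4   2.19  1.46] w 0.0152
radial -0.75  ccw-tang -2.09 |F| 2.7
dx -2.1 dy -3.3 | dx -2.4 dy -3.1 | dx -2.7 dy -2.9 | dx -2.8 dy -2.7 | dx -3.2 dy -2.4 | dx -3.3 dy -2.1 | dx -3.5 dy -1.8 | dx -3.6 dy -1.5 | end phi -110.0
```

```bash
python3 -m inch '[{"ax":0,"ay":0,"az":0,"dx":-2.2,"dy":-3.2,"dz":0,"gripper":10},{"ax":0,"ay":0,"az":0,"dx":-2.4,"dy":-3.1,"dz":0,"gripper":10},{"ax":0,"ay":0,"az":0,"dx":-2.7,"dy":-2.9,"dz":0,"gripper":10},{"ax":0,"ay":0,"az":0,"dx":-2.8,"dy":-2.7,"dz":0,"gripper":10},{"ax":0,"ay":0,"az":0,"dx":-3.2,"dy":-2.4,"dz":0,"gripper":10},{"ax":0,"ay":0,"az":0,"dx":-3.3,"dy":-2.1,"dz":0,"gripper":10},{"ax":0,"ay":0,"az":0,"dx":-3.5,"dy":-1.8,"dz":0,"gripper":10},{"ax":0,"ay":0,"az":0,"dx":-3.6,"dy":-1.5,"dz":0,"gripper":10}]' >/dev/null; python3 st.py -110|grep -E "^t |radial"; python3 plan.py -110 5 8
```

```text
t 16.75 p [0.5072 0.0258 0.0765] stage mm [-16.  -40.9  76.5] F stage [-2.75 -0.91  2.66] w 0.0154
radial 1.79  ccw-tang -2.27 |F| 3.9
dx -3.7 dy -1.2 | dx -3.9 dy -0.8 | dx -3.9 dy -0.5 | dx -3.9 dy -0.2 | dx -3.9 dy 0.2 | dx -3.9 dy 0.5 | dx -3.8 dy 0.8 | dx -3.8 dy 1.2 | end phi -70.0
```

```bash
python3 -m inch '[{"ax":0,"ay":0,"az":0,"dx":-3.7,"dy":-1.6,"dz":-0.3,"gripper":10},{"ax":0,"ay":0,"az":0,"dx":-3.9,"dy":-0.9,"dz":0,"gripper":10},{"ax":0,"ay":0,"az":0,"dx":-3.9,"dy":-0.5,"dz":0,"gripper":10},{"ax":0,"ay":0,"az":0,"dx":-3.9,"dy":-0.2,"dz":0,"gripper":10},{"ax":0,"ay":0,"az":0,"dx":-3.9,"dy":0.2,"dz":0,"gripper":10},{"ax":0,"ay":0,"az":0,"dx":-3.9,"dy":0.5,"dz":0,"gripper":10},{"ax":0,"ay":0,"az":0,"dx":-3.8,"dy":0.8,"dz":0,"gripper":10},{"ax":0,"ay":0,"az":0,"dx":-3.8,"dy":1.2,"dz":0,"gripper":10}]' >/dev/null; python3 st.py -70|grep -E "^t |radial"; python3 plan.py -70 5 8
```

```text
t 17.55 p [0.5378 0.0244 0.0766] stage mm [ 14.6 -40.9  76.6] F stage [-2.62  1.08 -0.82] w 0.0148
radial -1.91  ccw-tang -2.09 |F| 2.9
dx -3.6 dy 1.5 | dx -3.5 dy 1.8 | dx -3.3 dy 2.1 | dx -3.1 dy 2.4 | dx -2.9 dy 2.7 | dx -2.7 dy 2.9 | dx -2.4 dy 3.1 | dx -2.1 dy 3.3 | end phi -30.0
```

```bash
python3 -m inch '[{"ax":0,"ay":0,"az":0,"dx":-3.5,"dy":1.9,"dz":0,"gripper":10},{"ax":0,"ay":0,"az":0,"dx":-3.5,"dy":1.8,"dz":0,"gripper":10},{"ax":0,"ay":0,"az":0,"dx":-3.3,"dy":2.1,"dz":0,"gripper":10},{"ax":0,"ay":0,"az":0,"dx":-3.1,"dy":2.4,"dz":0,"gripper":10},{"ax":0,"ay":0,"az":0,"dx":-2.9,"dy":2.7,"dz":0,"gripper":10},{"ax":0,"ay":0,"az":0,"dx":-2.7,"dy":2.9,"dz":0,"gripper":10},{"ax":0,"ay":0,"az":0,"dx":-2.4,"dy":3.1,"dz":0,"gripper":10},{"ax":0,"ay":0,"az":0,"dx":-2.1,"dy":3.3,"dz":0,"gripper":10}]' >/dev/null; python3 st.py -30|grep -E "^t |radial"; python3 plan.py -30 4 8
python3 - <<'E'
from rig import optics,robot
from h import *
c=optics.camera("scene"); crop(c,240,190,80,60,10,"pics/s9.png")
c=optics.camera("top"); crop(c,215,135,70,45,11,"pics/t9.png")
E
```

```text
t 18.35 p [0.5626 0.0435 0.0767] stage mm [ 38.4 -20.6  76.7] F stage [-0.63 -0.57 -3.77] w 0.015
radial -0.26  ccw-tang -0.81 |F| 3.9
dx -1.5 dy 2.8 | dx -1.3 dy 2.8 | dx -1.0 dy 3.0 | dx -0.9 dy 3.0 | dx -0.6 dy 3.1 | dx -0.5 dy 3.1 | dx -0.2 dy 3.1 | dx -0.0 dy 3.2 | end phi 2.0
```

View pics/s9.png

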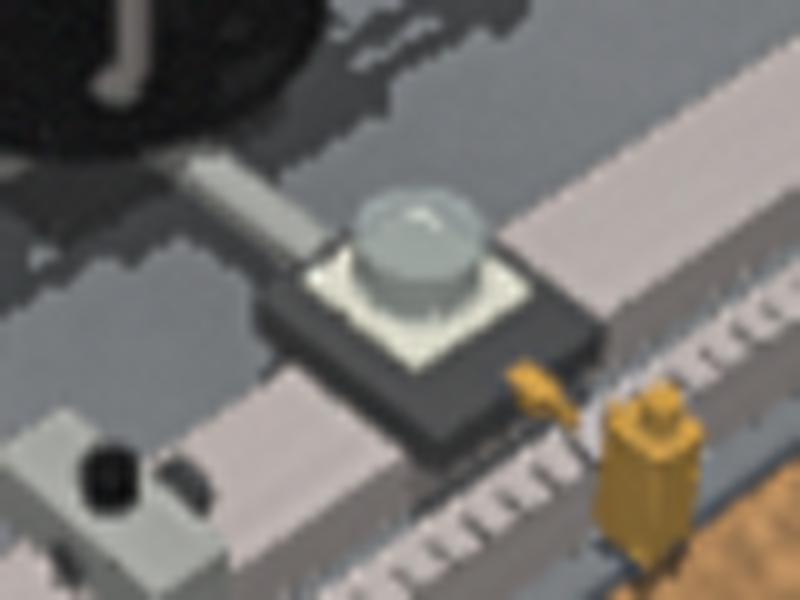

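View pics/t9.png

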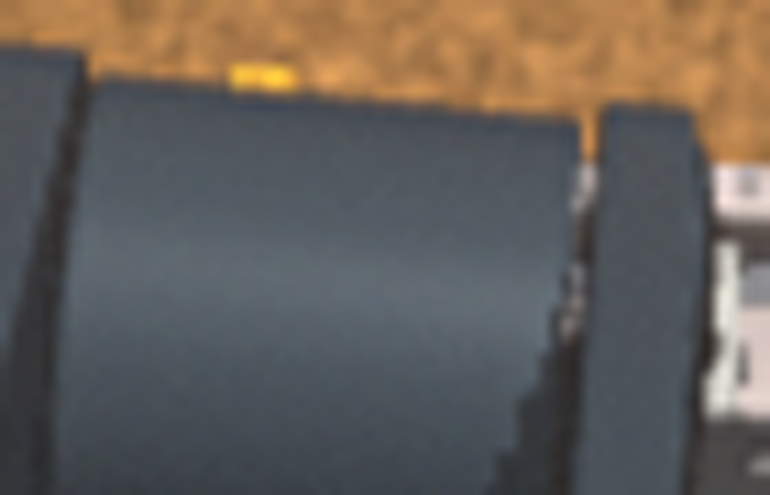

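Run:
```python
from h import *
import pickle
c,s=pickle.load(open("c0.pkl","rb")); v=np.load("stage.npy")
inv=lambda P:R.from_euler('z',-v[2]).apply(P-[v[0],v[1],0])*1e3
px=lambda p,k,o:(np.array(p,float)+.5)/k-.5+o
print("top ptr,mark",inv(atz(c,[px((152,160),11,[215,135]),px((260,155),11,[215,135])],[.046,.044])).round(1))
a=px((462,300),12,[270,200]);b=px((577,427),10,[240,190]);k=px((588,418),8,[210,190])
print("scene ptr init, contact, now",inv(atz(s,[a,k,b],.046)).round(1),a,k,b)
```

```text
top ptr,mark [[166.3  23.9  46. ]
 [168.8   0.   44. ]]
scene ptr init, contact, now [[167.   20.9  46. ]
 [166.2 -50.7  46. ]
 [167.1 -11.4  46. ]] [308.04166667 224.54166667] [283.0625 241.8125] [297.25 232.25]
```

```bash
python3 -m inch '[{"ax":0,"ay":0,"az":0,"dx":-1.5,"dy":2.8,"dz":0.4,"gripper":10},{"ax":0,"ay":0,"az":0,"dx":-1.3,"dy":2.8,"dz":0,"gripper":10},{"ax":0,"ay":0,"az":0,"dx":-1.0,"dy":3.0,"dz":0,"gripper":10},{"ax":0,"ay":0,"az":0,"dx":-0.9,"dy":3.0,"dz":0,"gripper":10},{"ax":0,"ay":0,"az":0,"dx":-0.6,"dy":3.1,"dz":0,"gripper":10},{"ax":0,"ay":0,"az":0,"dx":-0.5,"dy":3.1,"dz":0,"gripper":10},{"ax":0,"ay":0,"az":0,"dx":-0.2,"dy":3.1,"dz":0,"gripper":10},{"ax":0,"ay":0,"az":0,"dx":0,"dy":0,"dz":0,"gripper":10}]' >/dev/null; python3 st.py -2|grep -E "^t |radial"; python3 plan.py -2 2 8
python3 - <<'E'
from rig import optics,robot
from h import *
c=optics.camera("scene"); crop(c,280,205,50,40,16,"pics/s10.png")
E
```

```text
t 19.25 p [0.5694 0.0645 0.0766] stage mm [44.3  0.8 76.6] F stage [-1.33 -0.31  0.65] w 0.0153
radial -1.32  ccw-tang -0.35 |F| 1.5
dx -0.0 dy 1.6 | dx 0.0 dy 1.5 | dx 0.1 dy 1.6 | dx 0.1 dy 1.6 | dx 0.2 dy 1.5 | dx 0.3 dy 1.6 | dx 0.3 dy 1.5 | dx 0.3 dy 1.6 | end phi 14.0
```

View pics/s10.png

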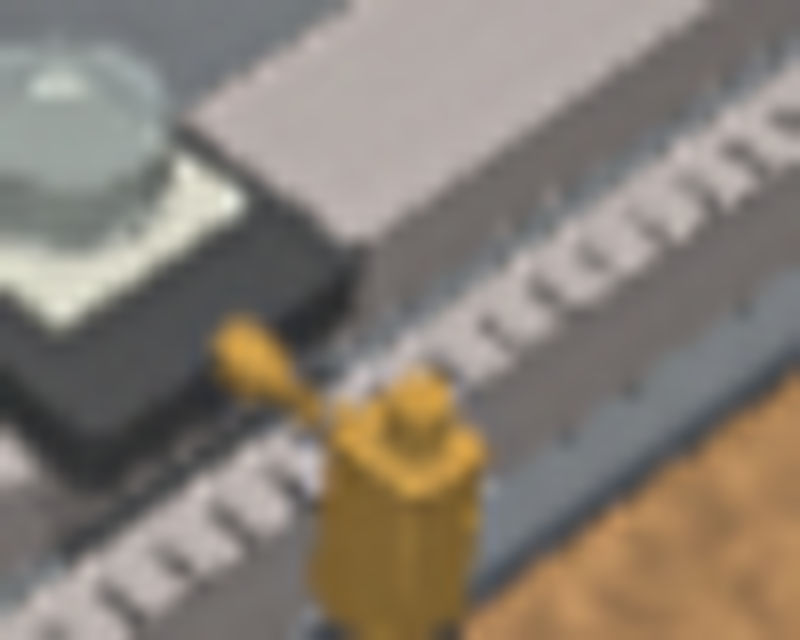

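```bash
python3 -m inch '[{"ax":0,"ay":0,"az":0,"dx":0.2,"dy":1.6,"dz":0,"gripper":10},{"ax":0,"ay":0,"az":0,"dx":0.1,"dy":1.5,"dz":0,"gripper":10},{"ax":0,"ay":0,"az":0,"dx":0.1,"dy":1.6,"dz":0,"gripper":10},{"ax":0,"ay":0,"az":0,"dx":0.1,"dy":1.6,"dz":0,"gripper":10},{"ax":0,"ay":0,"az":0,"dx":0.2,"dy":1.5,"dz":0,"gripper":10},{"ax":0,"ay":0,"az":0,"dx":0,"dy":0,"dz":0,"gripper":10},{"ax":0,"ay":0,"az":0,"dx":0,"dy":0,"dz":0,"gripper":10}]' >/dev/null; python3 st.py 8|grep -E "^t |radial";python3 - <<'E'
from rig import optics,robot
from h import *
c=optics.camera("scene"); crop(c,280,205,50,40,16,"pics/s11.png")
E
```

```text
t 20.0 p [0.5693 0.072  0.0765] stage mm [43.7  8.2 76.5] F stage [-0.08 -1.24  1.23] w 0.015
radial -0.25  ccw-tang -1.22 |F| 1.7
```

View pics/s11.png

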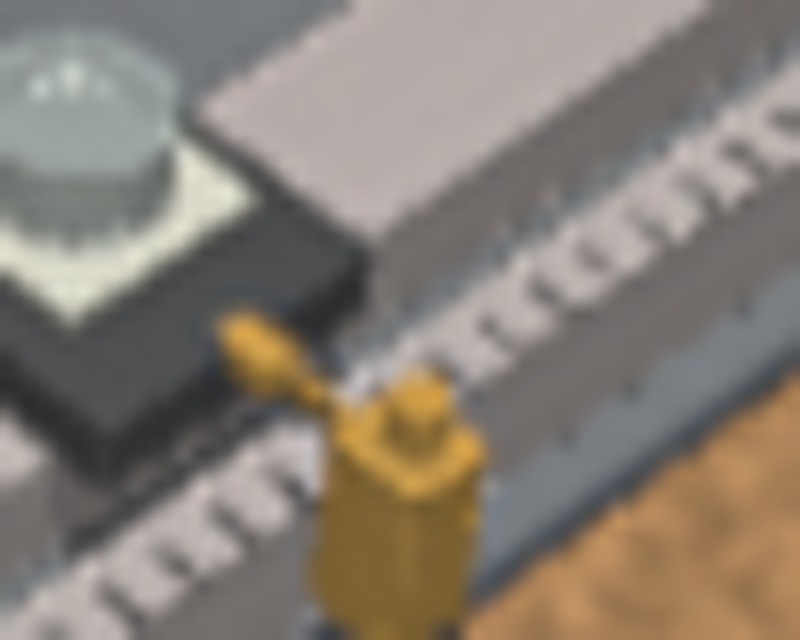

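```bash
python3 -m inch '[{"ax":0,"ay":0,"az":0,"dx":0,"dy":0,"dz":0,"gripper":60},{"ax":0,"ay":0,"az":0,"dx":0,"dy":0,"dz":0,"gripper":60},{"ax":0,"ay":0,"az":0,"dx":0,"dy":0,"dz":0,"gripper":60},{"ax":0,"ay":0,"az":0,"dx":0,"dy":0,"dz":0,"gripper":60},{"ax":0,"ay":0,"az":0,"dx":0,"dy":0,"dz":0,"gripper":60},{"ax":0,"ay":0,"az":0,"dx":0,"dy":0,"dz":-10,"gripper":60},{"ax":0,"ay":0,"az":0,"dx":0,"dy":0,"dz":-20,"gripper":60},{"ax":0,"ay":0,"az":0,"dx":0,"dy":0,"dz":-25,"gripper":60}]'; python3 st.py
```

```text
time: 20.85
position: [0.5682, 0.0718, 0.1317]
tool_rot: [0.024, 1.0, 0.0, -0.001]
ft_force: [0.9, 0.6, -0.2]
grip_width: 0.052
t 20.85 p [0.5682 0.0718 0.1317] stage mm [ 42.7   7.9 131.7] F stage [ 0.9   0.6  -0.16] w 0.052
toolx yaw 180.04 z [-2.2e-03  2.0e-04 -1.0e+00]
```

```bash
python3 -m inch '[{"ax":0,"ay":0,"az":0,"dx":0,"dy":0,"dz":-35,"gripper":60},{"ax":0,"ay":0,"az":0,"dx":0,"dy":0,"dz":-35,"gripper":60},{"ax":0,"ay":0,"az":0,"dx":15,"dy":-35,"dz":-10,"gripper":60},{"ax":0,"ay":0,"az":0,"dx":15,"dy":-38,"dz":0,"gripper":60},{"ax":0,"ay":0,"az":0,"dx":15,"dy":-38,"dz":0,"gripper":60},{"ax":0,"ay":0,"az":0,"dx":15,"dy":-38,"dz":0,"gripper":60},{"ax":0,"ay":0,"az":0,"dx":15,"dy":-38,"dz":0,"gripper":60},{"ax":0,"ay":0,"az":0,"dx":15,"dy":-38,"dz":0,"gripper":60}]'
python3 - <<'E'
from rig import optics,robot
from h import *
c=optics.camera("top"); crop(c,215,135,70,45,11,"pics/t12.png");crop(c,155,135,160,120,5,"pics/t12b.png")
E
```

```text
time: 21.65
position: [0.4675, -0.15, 0.2123]
tool_rot: [0.024, 1.0, -0.0, 0.001]
ft_force: [1.1, -0.6, -0.7]
grip_width: 0.0521
```

View pics/t12.png

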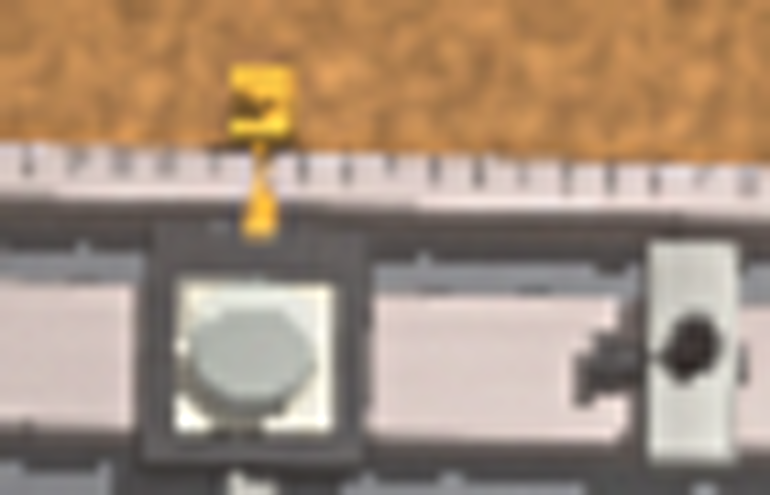

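View pics/t12b.png

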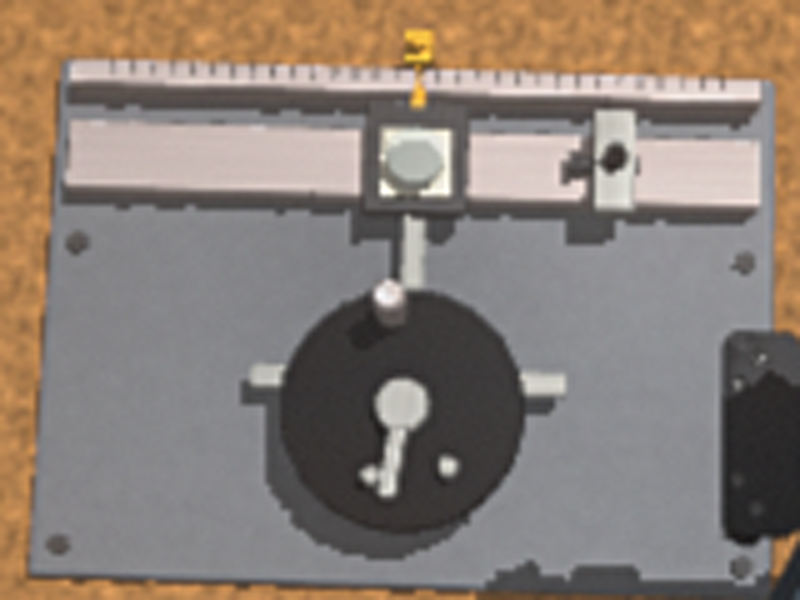

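The pointer tip at (261,155) lines up with the cursor point at (261,150), within about 0.5 mm. The left-hand peg at (372,475) is bearing on the arm, so the anticlockwise play is taken up. I'll let the arm settle, then hand in.

```bash
python3 -m inch '[{"ax":0,"ay":0,"az":0,"dx":0,"dy":0,"dz":0,"gripper":60},{"ax":0,"ay":0,"az":0,"dx":0,"dy":0,"dz":0,"gripper":60},{"ax":0,"ay":0,"az":0,"dx":0,"dy":0,"dz":0,"gripper":60}]'; python3 -c "
from rig import robot; print(robot.hand_in())"
```

```text
time: 22.0
position: [0.4686, -0.1476, 0.2116]
tool_rot: [0.023, 1.0, 0.0, 0.0]
ft_force: [-0.2, 0.1, -0.1]
grip_width: 0.0522
the job is handed in; nothing more can be done
None
```

The job is done and handed in at 22 s. The pointer is level with the cursor's point to about 0.5 mm in the last top view, and no check of that final state failed or disagreed.

- **Stop:** Holding only the crank grip, I wound the carriage clockwise past the cursor until the grip stopped moving. I pressed it there for about 0.6 s. The tangential force rose from about 2 N to 6 N, and the highest total wrist-force reading near the stop was 6.6 N.
- **Forces elsewhere:** I read the force only at the end of each call. The highest reading over the whole job was 8.3 N, mostly vertical pull on the sleeve during the clockwise wind.
- **Cursor:** I wound back anticlockwise to the cursor in one direction, without overshooting. Then I opened the fingers, lifted off and moved the arm clear.
- **Free play:** The last top view shows a peg still bearing on the pinion's arm on the anticlockwise side, so the play is taken up.
- **Rest of the scene:** The gripper touched nothing but the grip. I did not re-photograph the beaker, bottle and jar at the end, but the arm stayed clear of them.

One measurement disagreed along the way. The scene-camera reading of the pointer at the stop was about 2 mm off the position worked out from the wheel angle. I used the wheel angle and a later scene reading, and the final top view agreed with those.

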